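# Refit the vacuum's prefilter and hinge its cover shut

### The job

Put the blue prefilter flat on the floor of the vacuum cleaner's filter box, then lay the teal cover on the box with its two knuckles down between the box's fixed knuckles and its front edge left ajar on the orange catch. Thread the red-gripped hinge pin through all the knuckles, feeling for the holes, until its grip is up against the outer knuckle; then press the cover's front down until the catch snaps over it, and let go. Leave the cyclone, the crevice tool and the brush where they are.

Things in the scene. Friction and masses are not known exactly. Their poses are not given: they have to be found in the camera images.
- vacuum: Motor unit of a cylinder vacuum on the bench, immovable: charcoal, 270 (x) x 180, 226 over the wheels, deck 90 high. On the deck a grey filter box 124 (x) x 80, open on top, inside 114 x 70, rim 135 above the bench; behind it, level with the rim, a shelf with the hinge. Origin: on the bench under the box's centre; x from catch (front) to hinge, y left, z up
- filter_seat (a point): Centre of the filter box's floor, 34 below the rim; axes as the vacuum's
- hinge (a point): Middle of the axis of the 2 fixed knuckles on the shelf behind the box: vacuum x 73, y 0, 144.5 above the bench; axes as the vacuum's, holes along y. Rings 18 outside, hole 10, 12 long, at y -40 to -28 and 28 to 40. Between them, 10.5 behind the axis, a low rib (8 high) stops the cover sliding back. Beside the lugs all is free down to the deck
- lug_right (a point): Centre of the hole's mouth on the outer face of the right-hand (-y) fixed knuckle; axes as the vacuum's
- lug_left (a point): Centre of the hole's mouth on the outer face of the left-hand (+y) fixed knuckle; axes as the vacuum's. The pin may go in from either side
- catch (a joint): Orange spring catch, a tongue 24 wide outside the box's front wall. Rad: 0 at rest, grows as it is pushed outwards, springs back. Its nose reaches 5 over the shut cover's front edge, 1 above it; on its sloping back the edge rides down past it when the front of the cover is pressed with 5 to 15 N, the tongue swinging out to about 0.12. At rest its top is 18 above the rim
- catch_nose (a point): Tip of the catch's nose at rest, at its underside: vacuum x -64, y 0, 6 above the rim
- cover_grip (a point): Loose teal cover, centre of its handle bar: bar 12 (x) x 44 (y), spanning 5 to 21 above the underside of a plate 131 (x) x 76 (y) x 5; this point is 13 above that underside. 70 to 120 g. Axes: x from front lip to knuckles, y left, z up. It lies flat on the bench at first; shut, it lies flat on the rim, this point at vacuum x 3, y 0, 148 above the bench
- cover_knuckles (a point): Middle of the axis of the cover's 2 knuckles (rings 18 outside, hole 10, at y -26 to -14 and 14 to 26), 70 behind the handle bar's centre, 9 above the underside. It belongs at hinge, 2 play to each side; knuckles on the shelf (holes then about 1 low, up to 2.5 back), the front rests on the catch's slope about 12 above shut: the cover slopes 0.09 rad, knuckles lower
- cover_lip (a point): Middle of the cover's front edge at its underside, 72 in front of the handle bar's centre. Level with the rim when shut
- cover_press (a point): Ribbed thumb area on the cover's top, 28 behind its front edge, clear of the catch: the place to press. 140 above the bench when shut
- pin_grip (a point): Hinge pin, centre of its red flat grip, 34 long (x) x 20 wide (y) x 10 thick (z). Axes: x along the pin from grip to tip, y across the grip, z up. Whole pin 116 long, 35 g; it lies on the bench, grip flat, this point 5 above the bench, on the pin's axis
- pin_shoulder (a point): On the pin's axis at the front face of the grip, 17 ahead of the grip's centre; this face meets the outer face of a fixed knuckle when the pin is home. From here a steel pin of diameter 8 runs 82 forward (x), its last 10 tapering to diameter 3
- filter_grip (a point): Blue flat prefilter cassette, centre of its pull tab: tab 12 (x) x 36 (y) x 14 high on the middle of a cassette 108 (x) x 64 (y) x 14 thick; this point is 21 above its underside. 55 to 90 g. It lies flat in the white tray. In the box it may face either way along x
- tray_white: White tray that holds the prefilter, fixed, 140 (x) x 180 (y) x 42 high, walls and floor 4 thick; origin under its centre
- cyclone_center (a point): Cyclone separator, bluish cone 80 in diameter, 130 high, standing in the mint tray (same size as the white one); its centre. Not to be moved
- crevice_center (a point): Black crevice tool, 160 long, lying in the grey tray; its centre, 11 above its underside. Not to be moved
- brush_center (a point): Wooden hard-bristle brush, 152 long, held in a steel spring clip at the bench's far edge; its centre. Not to be moved

How it is judged:
By the outcome, as a careful person would: the job done as asked, in the order asked, and still so for the second after the job is handed in, with the robot touching nothing.
It also fails if it takes over 72 s, if anything falls off the work surface, if the arm or the gripper's body presses on something with over 40 N, if the wrist force passes 120 N, or if a joint passes its speed limit or range.

### The arm

A 6-joint arm with a two-finger parallel gripper is mounted at the origin on the work surface. World frame = base frame: x ahead of the robot, y to its left, z up, the work surface at z = 0. Lengths are in m, angles in rad, forces in N, time in s.
With the tool pointing down it reaches from about 0.375 to 0.9 m from the base axis. Payload 3.1 kg.
Tool frame: the origin (TCP) lies at the centre of the arm's flange, where the gripper is bolted on; the fingertips stand 182 mm ahead of it and the grasp point (between the pads) lies 164 mm ahead of it; z points along the fingers, x is the direction in which the jaws open and shut, and the axes are right-handed (so a half turn about z gives the same grasp; the last joint's range is limited). The gripper opens to 87 mm and grips with 3 to 60 N. Pads are 19 mm wide; open, the fingers measure 117 mm over their backs; the gripper's body (75 mm by 190 mm) begins 51 mm behind the grasp point.
Start: joints at [1.032, 0.527, 1.433, -0, 1.181, -0.178], TCP at [0.22, 0.585, 0.405] pointing down, gripper open.
Joint ranges: [-3.08, 3.08], [-0.75, 2.2], [0.22, 2.44], [-1.43, 4.57], [0, 2.65], [-2.85, 2.85]. Speed limits (rad/s): [2.79, 2.79, 3.14, 3.14, 3.14, 3.14].

### API

Orientations are given as a unit quaternion [x, y, z, w].
In Python, from rig import status, eyes, robot gives the robot as it stands. The module is installed in compiled form; this text tells all that it offers.
- The arm moves only by the tool step_arm, never from a script. Its argument "steps" is a list of rows, each a list of 7 numbers: the closure, from -1 (fully open) to 1 (shut), so that 0 is half open, then the shift along the tool's x, y, z each as a share of 0.025 m, from -1 to 1, then the turn, a rotation vector about the tool's x, y, z each as a share of 8 degrees, from -1 to 1. In form: [[jaw, dx, dy, dz, rx, ry, rz], ...]. A call has exactly 10 rows; each row shifts and turns the commanded pose from where the row before left it, along the tool's axes as they then stand; what a row does not reach is not made up. A row lasts 1/10 s, in which the tool goes at most 50 mm and 8.59 degrees, less where a joint would pass 70% of its speed; a pose out of reach is approached as far as the arm can. A call with a number of a shift or a turn outside -1 to 1 is refused whole. A call with a gripper value outside its range is refused whole. The fingers move at their own pace and stop on an object; "squeeze" is the grip in N (left out, the last holds). Time passes only in rows, so rows that do not move let the fingers close, or fill a call up. It gives the time, the measured TCP pose, the force and the opening at its end, in the units of the state.
- status.get_obs(): the state, without advancing time (a new reading comes with each control period).
- eyes.camera(name): name is "side" or "top"; returns (picture, depth): 420x560x3 uint8, red, green, blue; 420x560 float32, m along the optical axis (not along the pixel's ray), 0 where there is no reading.
- eyes.camera_info(name): a dict with "K" (3x3 intrinsics, pixels), "R" (3x3) and "t" (3): a world point X has camera coordinates R X + t. Camera axes: x right, y down, z forward; pixel columns grow to the right and rows downward; lengths in m; the calibration is good to about 2 mm. A picture is of the moment at which its call begins. camera_info takes no time and is no camera call.
- robot.hand_in(): hands the job in, once; it reports no verdict.
The state is a dict: "time": time; "q": joint angles; "joint_velocities": joint speeds; "joint_torque": joint torques, N m; "position": TCP position; "tool_rot": TCP orientation; "ft_force": force on the tool from outside, world axes, zero at the start; "moment": the same for the moment, N m; "grip_width": finger opening in m.
Only numpy, scipy, OpenCV 4.12 (cv2) and the standard library are available. Lean on these libraries where they do the work, as an engineer would, in place of code of your own. Each camera call takes 0.05 s, during which the arm holds its last target.

## Working session

There is one attempt and no reset: what is moved stays moved. The work goes in short steps, Python scripts to look and compute and a tool call to move; the robot and the scene stay as the last step left them, time stands still between calls to the robot, and variables do not carry over. Pictures are saved under pics/ and viewed, and the job is handed in when it is done.

Besides the shell and the picture viewer there is one more tool, called after "Request:" by a JSON object that holds its "op" and its "data", one argument or row to a line. step_arm: Moves the arm, as the interface text tells. Its arguments: {"type":"object","properties":{"steps":{"type":"array"},"squeeze":{"type":"number"}},"required":["steps"]}

```bash
mkdir -p pics; ls; cat > h.py <<'E'
import numpy as np, cv2
from rig import status, eyes, robot
def snap(tag):
    out={}
    for n in ("side","top"):
        im,d=eyes.camera(n); i=eyes.camera_info(n)
        cv2.imwrite(f"pics/{tag}_{n}.png",im[:,:,::-1]); np.savez(f"pics/{tag}_{n}.npz",im=im,d=d,K=i["K"],R=i["R"],t=i["t"])
        out[n]=(im,d,i)
    return out
def load(tag,n):
    z=np.load(f"pics/{tag}_{n}.npz"); return z
def cloud(z):
    d=z["d"]; K=z["K"]; v,u=np.mgrid[0:d.shape[0],0:d.shape[1]]
    c=np.stack([(u-K[0,2])/K[0,0]*d,(v-K[1,2])/K[1,1]*d,d],-1)
    return (c-z["t"])@z["R"]   # R^T (c-t)
def proj(z,X):
    c=np.asarray(X)@z["R"].T+z["t"]; p=c@z["K"].T; return p[...,:2]/p[...,2:]
E
python3 - <<'E'
from h import *
snap("a")
o=status.get_obs()
print(o)
for n in("side","top"):
    i=eyes.camera_info(n); print(n,i["K"].tolist(),i["R"].round(3).tolist(),i["t"].round(3).tolist(), (-i["R"].T@i["t"]).round(3))
E
```

```text
pics
{'time': 0.1, 'q': array([ 1.03250664e+00,  5.28397626e-01,  1.43380575e+00, -4.20393859e-05,
        1.18140061e+00, -1.78500550e-01]), 'joint_velocities': array([ 0.00121162, -0.00345834, -0.00292923,  0.00260927, -0.00020646,
        0.00050212]), 'joint_torque': array([-5.09654801e-04, -4.40983951e+01, -1.77149677e+01,  6.35146047e-02,
        5.33939071e-02, -3.10357700e-05]), 'position': array([0.21985941, 0.58471256, 0.40384408]), 'tool_rot': array([ 8.22210599e-01,  5.69182501e-01, -9.07316827e-04,  4.34183547e-04]), 'ft_force': array([ 0.50055583, -0.15460126,  0.58087199]), 'moment': array([-0.02632119,  0.01440997, -0.01973748]), 'grip_width': 0.08697902200375235}
side [[541.2497406485369, 0.0, 282.02072723985464], [0.0, 541.2497406485369, 207.10515582880976], [0.0, 0.0, 1.0]] [[0.962, -0.274, -0.007], [-0.184, -0.625, -0.759], [0.203, 0.731, -0.651]] [-0.555, 0.139, 1.582] [ 0.237 -1.222  1.132]
top [[520.4519071853684, 0.0, 274.12899608399584], [0.0, 520.4519071853684, 209.46882560660563], [0.0, 0.0, 1.0]] [[0.03, -1.0, 0.001], [-0.978, -0.029, -0.207], [0.207, 0.005, -0.978]] [-0.106, 0.579, 1.616] [ 0.235 -0.096  1.701]
```

View pics/a_side.png

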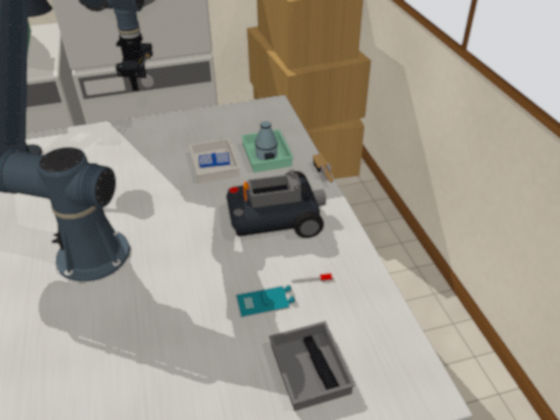

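View pics/a_top.png

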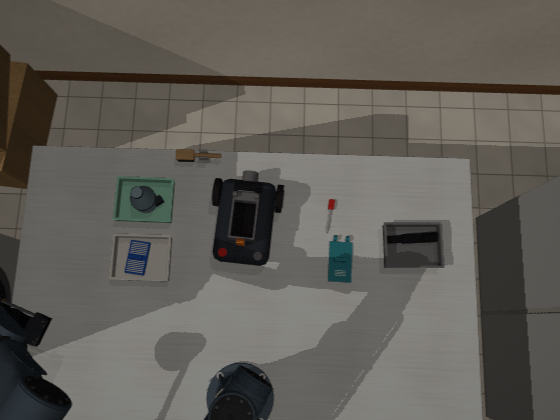

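The side view shows the filter tray (~213,158), vacuum (~275,205), cover (~265,300) and pin (~315,278). The top view shows the same things at (138,258), (245,220), (340,260) and (331,210). I'll zoom in.

```bash
python3 - <<'E'
from h import *
def crop(n,u0,v0,u1,v1,s,name):
    im=load("a",n)["im"][v0:v1,u0:u1]
    cv2.imwrite(name,cv2.resize(im,None,fx=s,fy=s,interpolation=cv2.INTER_CUBIC)[:,:,::-1])
crop("top",195,160,295,280,5,"pics/c1.png")
crop("top",310,185,370,295,5,"pics/c2.png")
crop("side",215,160,345,320,3.7,"pics/c3.png")
crop("top",100,170,180,290,5,"pics/c4.png")
E
```

```text
(no output)
```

View pics/c1.png

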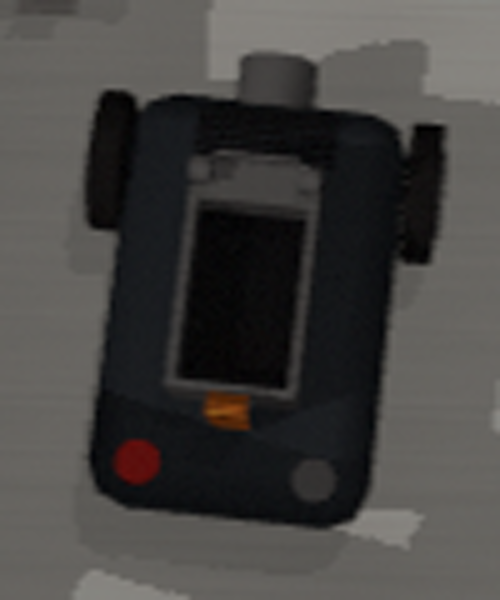

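View pics/c2.png

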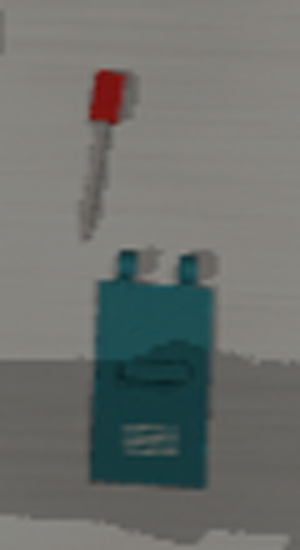

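View pics/c3.png

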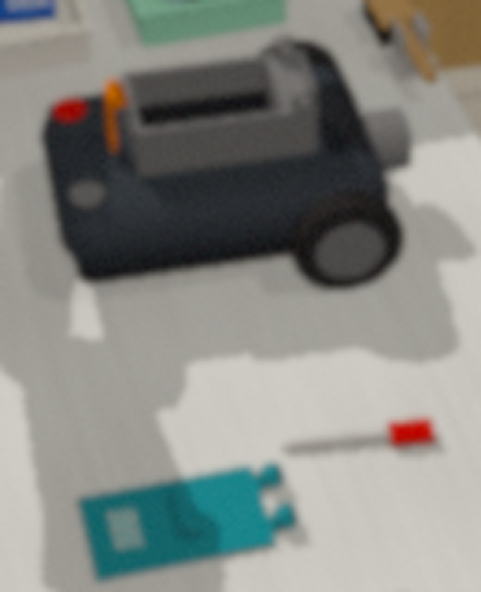

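View pics/c4.png

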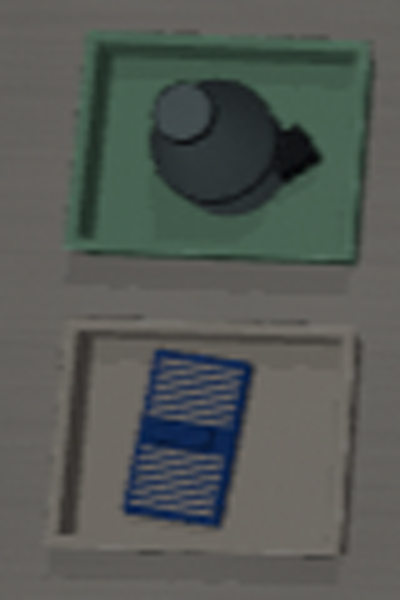

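```bash
python3 - <<'E'
from h import *
for n in ("side","top"):
    z=load("a",n); P=cloud(z); im=z["im"].astype(int)
    # bench patch
    s={"side":(330,380,200,250),"top":(300,340,300,400)}[n]
    q=P[s[0]:s[1],s[2]:s[3]].reshape(-1,3); print(n,"bench z",q[:,2].mean(),q[:,2].std(), (z["d"]==0).mean())
    hsv=cv2.cvtColor(z["im"],cv2.COLOR_RGB2HSV)
    for nm,lo,hi in(("blue",(108,120,60),(125,255,255)),("teal",(85,120,40),(100,255,255)),("red",(0,180,90),(5,255,255)),("orange",(8,150,90),(20,255,255))):
        m=cv2.inRange(hsv,lo,hi)
        k,l,st,c=cv2.connectedComponentsWithStats(m)
        for j in range(1,k):
            if st[j,4]>25:
                q=P[l==j]; q=q[np.isfinite(q).all(1)]
                print(n,nm,st[j].tolist(),np.median(q,0).round(4),np.percentile(q[:,2],[5,95]).round(3))
E
```

```text
side bench z 0.0032695454507609086 0.0678634261643698 0.004081632653061225
side blue [200, 154, 29, 13, 93] [0.4229 0.3253 0.0176] [0.011 0.032]
side teal [237, 286, 57, 30, 916] [ 0.4406 -0.3131  0.0047] [0.    0.019]
side red [230, 188, 8, 5, 32] [0.4408 0.0648 0.0928] [0.09  0.097]
side red [321, 274, 10, 6, 43] [ 0.6213 -0.2815  0.0094] [0.007 0.014]
side orange [394, 0, 166, 136, 1285] [1.4056 0.2628 0.2457] [0.233 0.258]
side orange [369, 156, 22, 31, 58] [ 1.4029  0.9524 -0.6751] [-0.7   -0.663]
side orange [243, 182, 6, 19, 68] [0.4669 0.0096 0.1255] [0.088 0.151]
side orange [417, 223, 17, 25, 55] [ 1.4022  0.3842 -0.6757] [-0.693 -0.662]
side orange [432, 249, 125, 171, 1764] [ 1.4032 -0.2551 -0.6968] [-0.733 -0.666]
top bench z 0.009826378935012372 0.1314591311084027 0.004060374149659864
top blue [125, 240, 25, 35, 272] [0.4188 0.3475 0.0183] [0.011 0.033]
top teal [328, 236, 24, 46, 840] [ 0.4336 -0.3073  0.0051] [-0.002  0.018]
top red [328, 199, 6, 11, 47] [ 0.6172 -0.2759  0.0082] [0.002 0.016]
top red [219, 248, 7, 8, 45] [0.4363 0.0696 0.0936] [0.085 0.099]
```

```bash
cat > fit.py <<'E'
from h import *
from scipy.optimize import minimize
S=8
def boxv(x0,x1,y0,y1,z0,z1): return np.array([[x,y,z] for x in(x0,x1) for y in(y0,y1) for z in(z0,z1)])/1000.
def cyl(r,y0,y1,cx,cz,n=16):
    a=np.linspace(0,2*np.pi,n,endpoint=False); return np.concatenate([np.stack([cx+r*np.cos(a),0*a+y,cz+r*np.sin(a)],1) for y in(y0,y1)])/1000.
COVER=[boxv(-72,59,-38,38,-13,-8),boxv(-6,6,-22,22,-8,8)]+[cyl(9,a,b,70,-4) for a,b in((-26,-14),(14,26))]+[boxv(55,70,a,b,-13,-4) for a,b in((-26,-14),(14,26))]
FILT=[boxv(-54,54,-32,32,-21,-7),boxv(-6,6,-18,18,-7,7)]
PINR=[boxv(-17,17,-10,10,-5,5)]
def render(z,parts,x,y,zz,yaw,win):
    u0,v0,u1,v1=win; c,s=np.cos(yaw),np.sin(yaw); R=np.array([[c,-s,0],[s,c,0],[0,0,1]])
    m=np.zeros(((v1-v0)*S,(u1-u0)*S),np.uint8)
    for p in parts:
        uv=proj(z,p@R.T+[x,y,zz]); q=((uv-[u0,v0]+.5)*S*16-8).round().astype(np.int32)
        cv2.fillConvexPoly(m,cv2.convexHull(q),255,cv2.LINE_AA,4)
    return cv2.GaussianBlur(cv2.resize(m,(u1-u0,v1-v0),interpolation=cv2.INTER_AREA).astype(np.float32)/255,(0,0),.5)
def alpha(im,win,col):
    u0,v0,u1,v1=win; f=im[v0:v1,u0:u1].astype(np.float32)
    if col=="teal": c=(f[...,2]-f[...,0])/(f.max(-1)+1)
    if col=="blue": c=(f[...,2]-f[...,0])/(f.max(-1)+1)
    if col=="red": c=(f[...,0]-f[...,1])/(f.max(-1)+1)
    return c
def fit(views,parts,col,p0,zz,wins,fz=False,thr=None,free=(0,0.005)):
    A=[]
    for z,w in zip(views,wins):
        c=alpha(z["im"],w,col); hi=np.percentile(c[c>0.35],50) ; lo=np.median(c[c<.25])
        A.append(np.clip((c-lo)/(hi-lo),0,1))
    def cost(p):
        return sum(((render(z,parts,p[0],p[1],p[3] if fz else zz,p[2],w)-a)**2).sum() for z,w,a in zip(views,wins,A))
    p0=list(p0)+([zz] if fz else [])
    d=[.01,.01,.08]+([.01] if fz else [])
    sx=np.array([p0]+[np.array(p0)+np.eye(len(p0))[i]*d[i] for i in range(len(p0))])
    r=minimize(cost,p0,method="Nelder-Mead",options=dict(initial_simplex=sx,xatol=1e-5,fatol=1e-3,maxiter=600))
    return r.x,r.fun
E
python3 - <<'E'
from fit import *
zs=load("a","side"); zt=load("a","top")
W={"cover":((228,276,304,325),(318,225,362,293)),"filter":((190,145,240,175),(116,232,162,285)),"pin":((312,266,342,288),(322,192,342,216))}
for nm,parts,col,zz,p0 in(("cover",COVER,"teal",.013,(.43,-.31,0)),("filter",FILT,"blue",.025,(.42,.345,-.15)),("pin",PINR,"red",.005,(.618,-.277,3.14))):
    w=W[nm]
    for v,ww in(([zs],[w[0]]),([zt],[w[1]]),([zs,zt],w)):
        x,f=fit(v,parts,col,p0,zz,ww); print(nm,len(v),x.round(4),round(f,2))
    x,f=fit([zs,zt],parts,col,p0,zz,w,fz=True); print(nm,"z free",x.round(4),round(f,2))
E
```

```text
cover 1 [ 0.44   -0.307  -0.0364] 136.19
cover 1 [ 0.4346 -0.3079 -0.0407] 40.4
cover 2 [ 0.4362 -0.3078 -0.04  ] 201.68
cover z free [ 0.4363 -0.3077 -0.0424  0.0132] 201.7
filter 1 [ 0.426   0.3538 -0.1107] 88.84
filter 1 [ 0.4211  0.3529 -0.1191] 174.42
filter 2 [ 0.4218  0.3532 -0.1119] 273.65
filter z free [ 0.4217  0.3534 -0.1098  0.0246] 273.81
pin 1 [ 0.6239 -0.2756  2.9921] 9.2
pin 1 [ 0.6186 -0.2772  2.9682] 2.44
pin 2 [ 0.6208 -0.2769  2.9144] 19.13
pin z free [ 0.6207 -0.2774  2.9269  0.0064] 18.4
```

```bash
python3 - <<'E'
from h import *
def crop(n,u0,v0,u1,v1,s,name,g=2.5):
    im=load("a",n)["im"][v0:v1,u0:u1].astype(np.float32)*g
    cv2.imwrite(name,cv2.resize(np.clip(im,0,255).astype(np.uint8),None,fx=s,fy=s,interpolation=cv2.INTER_NEAREST)[:,:,::-1])
crop("top",222,185,267,250,9,"pics/d1.png")
crop("side",235,165,320,215,9,"pics/d2.png",1.6)
E
```

```text
(no output)
```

View pics/d1.png

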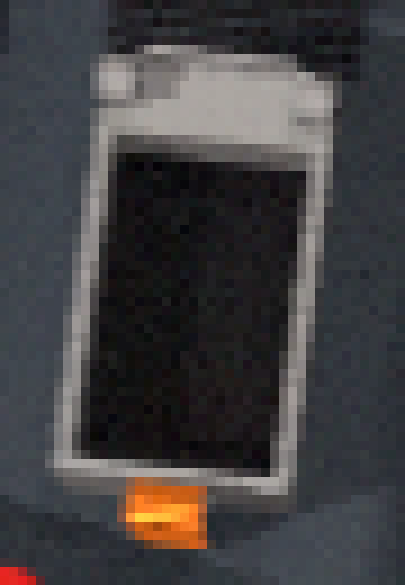

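View pics/d2.png

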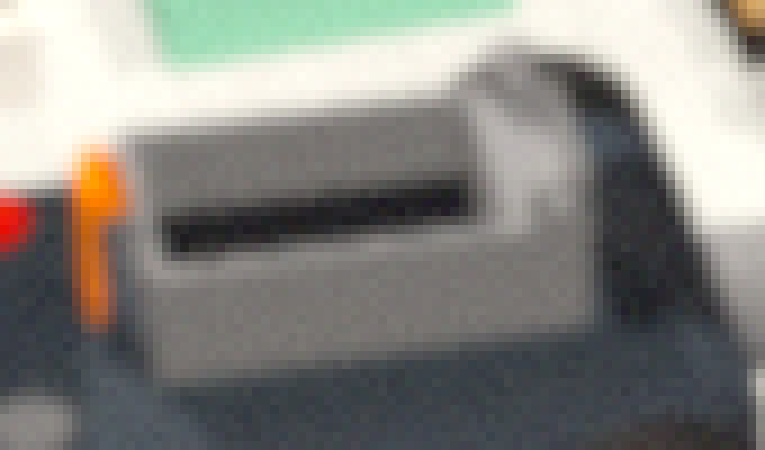

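```bash
cat > vac.py <<'E'
from fit import *
def T(p,x,y,yaw):
    c,s=np.cos(yaw),np.sin(yaw); p=np.atleast_2d(np.asarray(p,float))/1000; return p@np.array([[c,-s,0],[s,c,0],[0,0,1]]).T+[x,y,0]
def rect(x0,x1,y0,y1,z): return [[x0,y0,z],[x1,y0,z],[x1,y1,z],[x0,y1,z]]
def regs(n):
    L=[(rect(-62,62,-40,40,135),1),]
    if n=="top":
        return [([[-62,-40,90],[-62,40,90],[-62,40,135],[-62,-40,135]],2),(rect(-62,90,-40,40,135),1),(rect(-57,57,-35,35,135),3),("clip",[[57,-35,135],[57,35,135],[57,35,101],[57,-35,101]],4)]
    return [([[-62,-40,90],[86,-40,90],[86,-40,135],[-62,-40,135]],2),(rect(-62,86,-40,40,135),1),(rect(-57,57,-35,35,135),3),("clip",[[-57,35,135],[57,35,135],[57,35,101],[-57,35,101]],4),("clip",[[57,-35,135],[57,35,135],[57,35,101],[57,-35,101]],5)]
def masks(z,n,x,y,yaw,win,dz=0):
    u0,v0,u1,v1=win; lab=np.zeros(((v1-v0)*S,(u1-u0)*S),np.uint8)
    for r in regs(n):
        if r[0]=="clip": pts,val=r[1],r[2]
        else: pts,val=r
        X=T(pts,x,y,yaw)+[0,0,dz]
        q=((proj(z,X)-[u0,v0]+.5)*S-.5); q=(q*16).round().astype(np.int32)
        m=np.zeros_like(lab); cv2.fillConvexPoly(m,q,1,cv2.LINE_8,4)
        lab[(m>0)&((lab==3) if r[0]=="clip" else True)]=val
    return [cv2.GaussianBlur(cv2.resize((lab==k).astype(np.float32),(u1-u0,v1-v0),interpolation=cv2.INTER_AREA),(0,0),.5) for k in range(6)]
def cost(p,z,n,win,wt,dz=0,ret=False):
    M=masks(z,n,p[0],p[1],p[2],win,p[3] if len(p)>3 else dz); u0,v0,u1,v1=win
    A=np.stack([m[wt] for m in M],1); b=z["im"][v0:v1,u0:u1].astype(float).mean(-1)[wt]
    s,*_=np.linalg.lstsq(A,b,rcond=None); r=A@s-b
    return (r**2).mean()
def run(tag,n,win,ex,p0,free=False):
    z=load(tag,n); u0,v0,u1,v1=win
    wt=np.ones((v1-v0,u1-u0),bool)
    for a,b,c,d in ex: wt[b-v0:d-v0,a-u0:c-u0]=False
    d=[.006,.006,.04]+([.008] if free else []); p0=list(p0)+([0] if free else [])
    sx=np.array([p0]+[np.array(p0)+np.eye(len(p0))[i]*d[i] for i in range(len(p0))])
    r=minimize(cost,p0,args=(z,n,win,wt),method="Nelder-Mead",options=dict(initial_simplex=sx,xatol=1e-5,fatol=1e-3,maxiter=500))
    return r.x,r.fun
E
python3 - <<'E'
from vac import *
# top window: rows 200..242
for p0 in((.51,-.0,-.1),(.515,.003,-.05)):
    print("top",run("a","top",(226,199,262,242),[(233,236,248,250)],p0))
    print("side",run("a","side",(250,180,294,210),[(280,165,300,190),(250,165,253,203)],p0))
E
```

```text
top (array([ 0.53661183,  0.00611926, -0.07818863]), np.float64(17.39389811039376))
side (array([ 0.54219793,  0.00817606, -0.08358945]), np.float64(29.399407498397395))
top (array([ 0.53677971,  0.00609296, -0.07930061]), np.float64(17.505561203560656))
side (array([ 0.54232585,  0.00807691, -0.08211872]), np.float64(29.491598423817177))
```

```bash
cat > f2.py <<'E'
from fit import *
def fitfilter(tag,wins,p0,zz,fz=False,which=("side","top")):
    V=[];A=[]
    for n,w in zip(("side","top"),wins):
        if n not in which: continue
        z=load(tag,n); f=cv2.GaussianBlur(z["im"],(0,0),.4)[w[1]:w[3],w[0]:w[2]].astype(np.float32)
        c=(f[...,2]-f[...,0])/(f.max(-1)+1)
        m=(cv2.resize(c,None,fx=4,fy=4,interpolation=cv2.INTER_CUBIC)>.22).astype(np.uint8)
        m=cv2.morphologyEx(m,cv2.MORPH_CLOSE,cv2.getStructuringElement(cv2.MORPH_ELLIPSE,(13,13)))
        A.append(cv2.resize(m.astype(np.float32),None,fx=.25,fy=.25,interpolation=cv2.INTER_AREA)); V.append((z,w))
    def cost(p): return sum(((render(z,FILT,p[0],p[1],p[3] if fz else zz,p[2],w)-a)**2).sum() for (z,w),a in zip(V,A))
    p0=list(p0)+([zz] if fz else []); d=[.01,.01,.08]+([.01] if fz else [])
    sx=np.array([p0]+[np.array(p0)+np.eye(len(p0))[i]*d[i] for i in range(len(p0))])
    r=minimize(cost,p0,method="Nelder-Mead",options=dict(initial_simplex=sx,xatol=1e-5,fatol=1e-3,maxiter=600)); return r.x.round(4),r.fun
E
python3 - <<'E'
from f2 import *
w=((190,145,240,175),(116,232,162,285))
for wh in(("side",),("top",),("side","top")): print(wh,fitfilter("a",w,(.42,.35,-.18),.025,which=wh))
print(fitfilter("a",w,(.42,.35,-.18),.025,fz=True))
from rig import status
import numpy as np
def crop(n,u0,v0,u1,v1,s,name,g=1.5):
    im=load("a",n)["im"][v0:v1,u0:u1].astype(np.float32)*g
    cv2.imwrite(name,cv2.resize(np.clip(im,0,255).astype(np.uint8),None,fx=s,fy=s,interpolation=cv2.INTER_CUBIC)[:,:,::-1])
crop("top",0,270,100,420,4,"pics/e1.png",2)
crop("side",80,0,180,110,5,"pics/e2.png",2)
E
```

```text
('side',) (array([ 0.4258,  0.3536, -0.128 ]), np.float64(153.18084716796875))
('top',) (array([ 0.421 ,  0.353 , -0.1195]), np.float64(10.781579971313477))
('side', 'top') (array([ 0.422 ,  0.353 , -0.1141]), np.float64(176.3994140625))
(array([ 0.4223,  0.3538, -0.1106,  0.023 ]), np.float64(175.70315551757812))
```

View pics/e1.png

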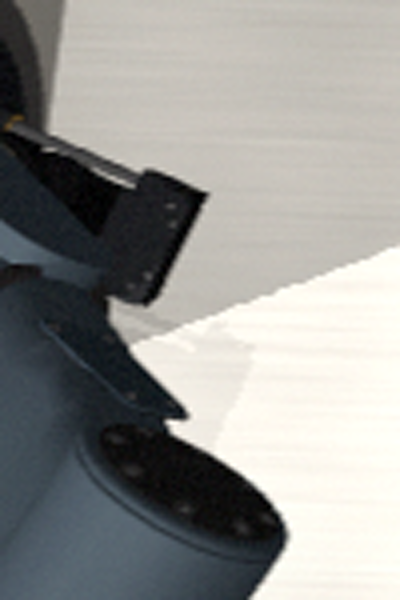

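View pics/e2.png

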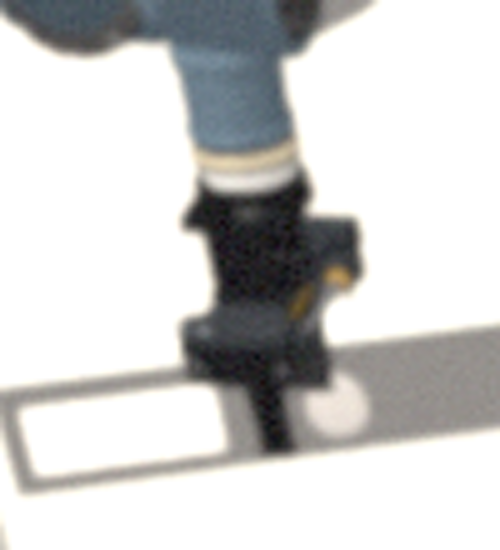

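```bash
cat > plan.py <<'E'
from h import *
from scipy.spatial.transform import Rotation as Ro
def cur():
    o=status.get_obs(); return o["position"],Ro.from_quat(o["tool_rot"]),o
def show():
    p,R,o=cur(); m=R.as_matrix()
    print("t",round(o["time"],2),"p",p.round(4),"yaw",round(np.arctan2(m[1,0],m[0,0]),4),"z",m[:,2].round(4),"F",o["ft_force"].round(2),"M",o["moment"].round(3),"w",round(o["grip_width"],4),"q",o["q"].round(3))
def plan(goal,yaw,N,jaw,start=None,lim=.9,tol=2,prof=None):
    """rows from current pose to goal (TCP) with tool pointing down & x axis at yaw"""
    p,R,_=cur()
    if start is not None: p,R=start
    G=Ro.from_matrix(np.array([[np.cos(yaw),np.sin(yaw),0],[np.sin(yaw),-np.cos(yaw),0],[0,0,-1.]]))
    rows=[];pp=np.array(p,float);RR=R; goal=np.array(goal,float)
    w=np.ones(N) if prof is None else np.array(prof,float); 
    for k in range(N):
        f=w[k]/w[k:].sum()
        d=RR.inv().apply((goal-pp)*f)/.025; r=(RR.inv()*G).as_rotvec()*f/np.radians(8)
        d=np.round(np.clip(d,-1,1),tol); r=np.round(np.clip(r,-1,1),tol)
        rows.append([jaw]+d.tolist()+r.tolist())
        pp=pp+RR.apply(d*.025); RR=RR*Ro.from_rotvec(r*np.radians(8))
    for i in range(0,N,10): print(str(rows[i:i+10]).replace("-0.0,","0.0,").replace(" ","").replace("0.0,","0,").replace("0.0]","0]"))
    print("end",pp.round(4),(G.inv()*RR).magnitude().round(4))
    return pp,RR
E
python3 - <<'E'
from plan import *
show()
plan([.4235,.353,.27],-.12,20,0,prof=[.5]+[1]*18+[.5])
E
```

```text
t 0.1 p [0.2199 0.5847 0.4038] yaw 1.211 z [-0.001  -0.0017 -1.    ] F [ 0.5  -0.15  0.58] M [-0.026  0.014 -0.02 ] w 0.087 q [ 1.033  0.528  1.434 -0.     1.181 -0.179]
[[0,-0.15,0.29,0.14,0,0,0.25],[0,-0.29,0.58,0.28,0,0,0.5],[0,-0.24,0.6,0.28,0,0,0.5],[0,-0.2,0.62,0.28,0,0,0.5],[0,-0.16,0.63,0.28,0,0,0.5],[0,-0.11,0.64,0.28,0,0,0.5],[0,-0.07,0.65,0.28,0,0,0.5],[0,-0.02,0.65,0.28,0,0,0.5],[0,0.02,0.65,0.28,0,0,0.5],[0,0.07,0.65,0.28,0,0,0.5]]
[[0,0.11,0.64,0.28,0,0,0.5],[0,0.16,0.63,0.28,0,0,0.5],[0,0.2,0.62,0.29,0,0,0.5],[0,0.24,0.6,0.28,0,0,0.51],[0,0.28,0.58,0.29,0,0,0.5],[0,0.32,0.56,0.28,0,0,0.51],[0,0.37,0.54,0.29,0,0,0.5],[0,0.4,0.51,0.28,0.01,0,0.51],[0,0.43,0.48,0.29,0,0,0.5],[0,0.24,0.22,0.14,0,0.01,0.25]]Traceback (most recent call last):
  File "<stdin>", line 3, in <module>
  File "plan.py", line 22, in plan
    print("end",pp.round(4),(G.inv()*RR).magnitude().round(4))
                            ^^^^^^^^^^^^^^^^^^^^^^^^^^^^^^
AttributeError: 'float' object has no attribute 'round'
```

Request:
{"op": "step_arm", "data": {
  "steps": [
    [0, -0.15, 0.29, 0.14, 0, 0, 0.25],
    [0, -0.29, 0.58, 0.28, 0, 0, 0.5],
    [0, -0.24, 0.6, 0.28, 0, 0, 0.5],
    [0, -0.2, 0.62, 0.28, 0, 0, 0.5],
    [0, -0.16, 0.63, 0.28, 0, 0, 0.5],
    [0, -0.11, 0.64, 0.28, 0, 0, 0.5],
    [0, -0.07, 0.65, 0.28, 0, 0, 0.5],
    [0, -0.02, 0.65, 0.28, 0, 0, 0.5],
    [0, 0.02, 0.65, 0.28, 0, 0, 0.5],
    [0, 0.07, 0.65, 0.28, 0, 0, 0.5]
  ]
}}

```text
time: 1.1
position: [0.3227, 0.468, 0.3376]
tool_rot: [0.963, 0.268, -0.0, 0.0]
ft_force: [0.5, 0.0, -0.0]
grip_width: 0.0434
```

Request:
{"op": "step_arm", "data": {
  "steps": [
    [0, 0.11, 0.64, 0.28, 0, 0, 0.5],
    [0, 0.16, 0.63, 0.28, 0, 0, 0.5],
    [0, 0.2, 0.62, 0.29, 0, 0, 0.5],
    [0, 0.24, 0.6, 0.28, 0, 0, 0.51],
    [0, 0.28, 0.58, 0.29, 0, 0, 0.5],
    [0, 0.32, 0.56, 0.28, 0, 0, 0.51],
    [0, 0.37, 0.54, 0.29, 0, 0, 0.5],
    [0, 0.4, 0.51, 0.28, 0, 0, 0.51],
    [0, 0.43, 0.48, 0.29, 0, 0, 0.5],
    [0, 0.24, 0.22, 0.14, 0, 0, 0.25]
  ]
}}

```text
time: 2.1
position: [0.4245, 0.3521, 0.2699]
tool_rot: [0.998, -0.062, -0.001, 0.001]
ft_force: [-0.7, -0.9, 0.0]
grip_width: 0.0432
```

```bash
sed -i 's/(G.inv()\*RR).magnitude().round(4)/round(float((G.inv()*RR).magnitude()),4)/' plan.py; python3 - <<'E'
from plan import *
snap("b"); show()
def crop(n,u0,v0,u1,v1,s,name,g=1.5):
    im=load("b",n)["im"][v0:v1,u0:u1].astype(np.float32)*g
    cv2.imwrite(name,cv2.resize(np.clip(im,0,255).astype(np.uint8),None,fx=s,fy=s,interpolation=cv2.INTER_CUBIC)[:,:,::-1])
crop("top",70,200,210,330,5,"pics/e3.png",1.6)
crop("side",150,50,270,190,4.2,"pics/e4.png",1.3)
E
```

```text
t 2.2 p [0.4245 0.3525 0.2702] yaw -0.1219 z [-1.e-03 -6.e-04 -1.e+00] F [-0.7   0.01 -0.11] M [-0.107  0.029  0.049] w 0.0436 q [ 0.49   0.625  1.731 -0.     0.787  0.612]
```

View pics/e3.png

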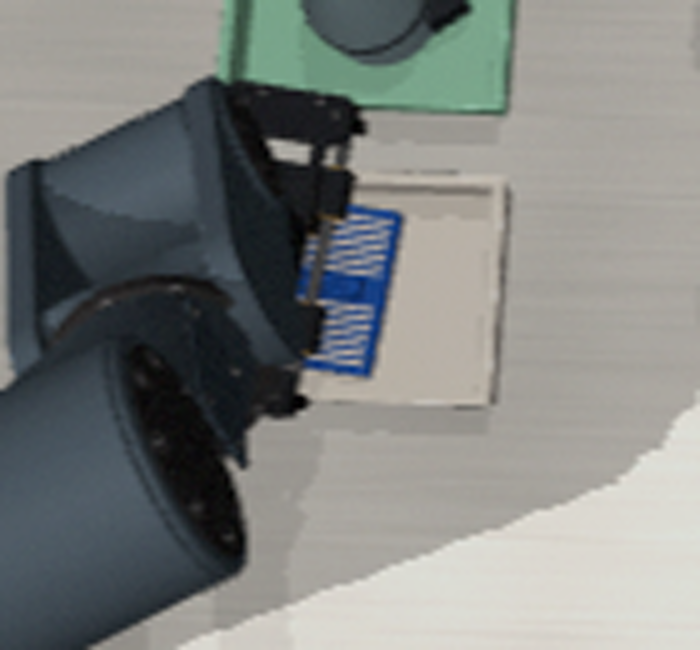

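View pics/e4.png

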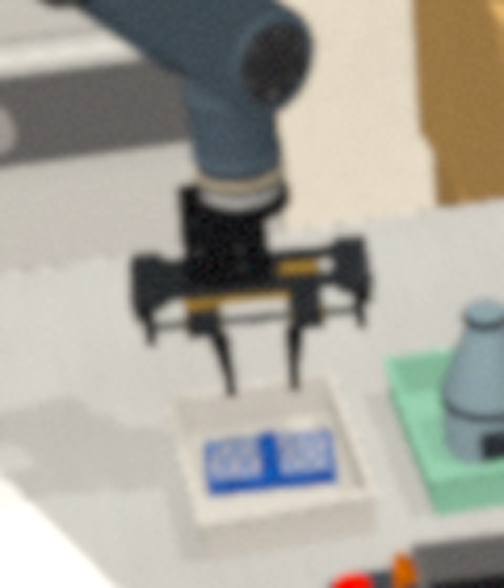

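The side view shows fingertips at about (205,143) and (220,142), straddling the tab, with the tool axis near column 213. I'll compare that with the projections.

```bash
cat > vp.py <<'E'
import sys
from h import *
def crop(tag,n,u0,v0,u1,v1,s,name,g=1.5,pts=None,interp=cv2.INTER_CUBIC):
    z=load(tag,n); im=z["im"][v0:v1,u0:u1].astype(np.float32)*g
    im=cv2.resize(np.clip(im,0,255).astype(np.uint8),None,fx=s,fy=s,interpolation=interp)[:,:,::-1].copy()
    if pts is not None:
        for P,c in pts:
            q=(proj(z,np.array(P))-[u0,v0]+.5)*s; cv2.circle(im,tuple(int(x) for x in q),2,c,-1)
    cv2.imwrite(name,im)
E
python3 - <<'E'
from vp import *
from plan import cur
p,R,o=cur()
pts=[(p+R.apply([x,y,.182]),c) for x,c in((-.0218,(0,0,255)),(.0218,(0,0,255)),(0,(0,255,0))) for y in(-.0095,.0095)]
pts+=[(p+R.apply([x,y,.164-.051]),(255,0,255)) for x in(-.095,.095) for y in(-.0375,.0375)]
for n in("side","top"): 
    z=load("b",n); print(n,[proj(z,P).round(1).tolist() for P,c in pts])
crop("b","side",175,90,255,180,7,"pics/f1.png",1.3,pts)
crop("b","top",110,200,190,300,6,"pics/f2.png",1.8,pts)
E
```

```text
side [[205.0, 140.7], [205.2, 143.8], [217.6, 139.6], [217.9, 142.6], [211.3, 140.2], [211.6, 143.2], [181.0, 121.2], [181.3, 133.0], [236.7, 116.3], [238.7, 127.9]]
top [[126.6, 259.6], [132.6, 260.5], [129.6, 245.8], [135.5, 246.7], [128.1, 252.6], [134.1, 253.6], [105.7, 280.0], [130.6, 283.8], [119.3, 217.4], [143.7, 221.1]]
```

View pics/f1.png

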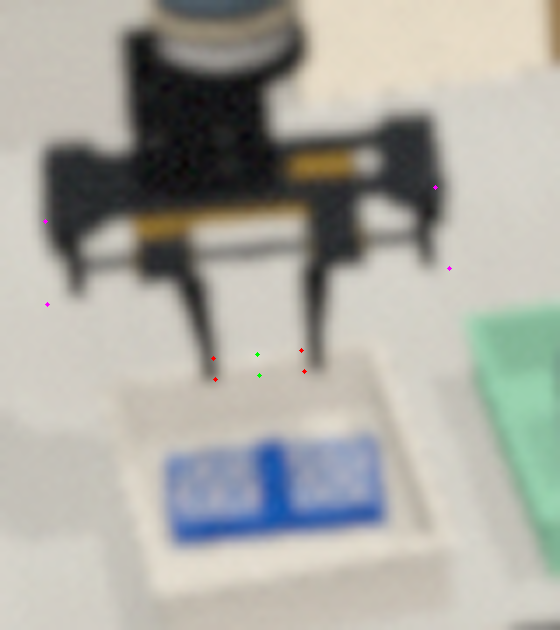

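View pics/f2.png

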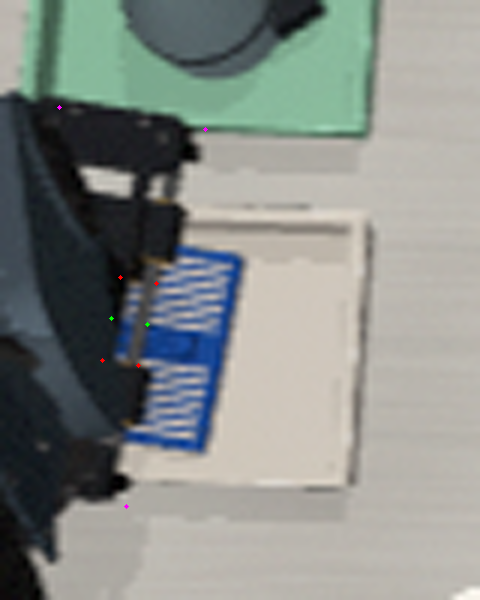

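```bash
python3 - <<'E'
from plan import *
plan([.4235,.3533,.202],-.12,6,0,prof=[.6,1,1,1,.8,.4])
E
```

```text
[[0,-0.01,0,0.34,0,0,-0],[0,-0.01,-0.01,0.57,0,0,-0],[0,-0.01,-0.01,0.57,0,0,-0],[0,0,-0.01,0.57,0,0,-0.01],[0,-0.01,0,0.45,0,0,-0],[0,0,0,0.23,0.01,0.01,-0]]
end [0.4235 0.3533 0.2019] 0.001
```

Request:
{"op": "step_arm", "data": {
  "steps": [
    [0, -0.01, 0, 0.34, 0, 0, 0],
    [0, -0.01, -0.01, 0.57, 0, 0, 0],
    [0, -0.01, -0.01, 0.57, 0, 0, 0],
    [0, 0, -0.01, 0.57, 0, 0, 0],
    [0, -0.01, 0, 0.45, 0, 0, 0],
    [0, 0, 0, 0.23, 0, 0, 0],
    [1, 0, 0, 0, 0, 0, 0],
    [1, 0, 0, 0, 0, 0, 0],
    [1, 0, 0, 0, 0, 0, 0],
    [1, 0, 0, 0, 0, 0, 0]
  ],
  "squeeze": 20
}}

```text
time: 3.2
position: [0.4231, 0.3544, 0.203]
tool_rot: [0.998, -0.06, 0.0, -0.0]
ft_force: [-0.4, 0.0, 0.3]
grip_width: 0.0191
```

```bash
python3 - <<'E'
from plan import *
show()
p,R,o=cur()
# vacuum pose
vx,vy,vy_=.5395,.0071,-.081
# lift straight then move above the box
e=plan([p[0],p[1],.29],-.12,5,1,prof=[.5,1,1,1,.7])
plan([vx,vy,.32],-.081,25,1,start=e,prof=[.5]+[1]*23+[.5])
E
```

```text
t 3.2 p [0.4231 0.3544 0.203 ] yaw -0.1197 z [ 9.e-04  5.e-04 -1.e+00] F [-0.41  0.04  0.26] M [-0.04   0.054  0.002] w 0.0191 q [0.495 0.741 1.757 0.    0.642 0.614]
[[1,0,0,-0.41,0,0,0],[1,0,0,-0.83,0,0,0],[1,0,0,-0.83,0,0,0],[1,0,0,-0.83,0,0,0],[1,0,0,-0.58,0,-0.01,0]]
end [0.423  0.3543 0.29  ] 0.0009
[[1,0.13,0.28,-0.03,0,0,-0.01],[1,0.26,0.55,-0.05,0,0,-0.01],[1,0.26,0.55,-0.05,0,0,-0.01],[1,0.26,0.55,-0.05,0,0,-0.01],[1,0.26,0.55,-0.05,0,0,-0.01],[1,0.26,0.55,-0.05,0,0,-0.01],[1,0.26,0.55,-0.05,0,0,-0.01],[1,0.26,0.55,-0.05,0,0,-0.01],[1,0.26,0.56,-0.05,0,0,-0.01],[1,0.25,0.56,-0.05,0,0,-0.01]]
[[1,0.25,0.56,-0.05,0,0,-0.01],[1,0.25,0.56,-0.05,0,0,-0.01],[1,0.25,0.56,-0.05,0,0,-0.01],[1,0.25,0.56,-0.05,0,0,-0.01],[1,0.25,0.56,-0.05,0,0,-0.01],[1,0.25,0.55,-0.05,0,0,-0.01],[1,0.25,0.56,-0.05,0,0,-0.01],[1,0.25,0.56,-0.05,0,0,-0.01],[1,0.25,0.56,-0.05,0,0,-0.01],[1,0.25,0.55,-0.05,0,0,-0.02]]
[[1,0.25,0.56,-0.05,0,0,-0.01],[1,0.24,0.56,-0.05,0,0,-0.02],[1,0.24,0.55,-0.05,0,0,-0.01],[1,0.24,0.56,-0.05,0,0,-0.02],[1,0.12,0.28,-0.03,0,0,-0.01]]
end [0.5394 0.0071 0.32  ] 0.0009
```

```bash
python3 - <<'E'
from plan import *
p,R,o=cur()
e=plan([p[0],p[1],.32],-.12,8,1,prof=[.3,1,1,1,1,1,1,.7])
plan([.5395,.0071,.365],-.081,20,1,start=e,prof=[.5]+[1]*18+[.5])
E
```

```text
[[1,0,0,-0.2,0,0,0],[1,0,0,-0.67,0,0,0],[1,0,0,-0.67,0,0,0],[1,0,0,-0.67,0,0,0],[1,0,0,-0.67,0,0,0],[1,0,0,-0.67,0,0,0],[1,0,0,-0.66,0,0,0],[1,0,0,-0.47,0,-0.01,0]]
end [0.423  0.3543 0.32  ] 0.0009
[[1,0.17,0.35,-0.05,0,0,-0.01],[1,0.33,0.7,-0.1,0,0,-0.01],[1,0.33,0.7,-0.09,0,0,-0.01],[1,0.33,0.7,-0.1,0,0,-0.01],[1,0.33,0.7,-0.09,0,0,-0.02],[1,0.32,0.7,-0.1,0,0,-0.01],[1,0.32,0.7,-0.09,0,0,-0.02],[1,0.32,0.7,-0.1,0,0,-0.01],[1,0.32,0.7,-0.09,0,0,-0.02],[1,0.32,0.7,-0.1,0,0,-0.01]]
[[1,0.32,0.7,-0.09,0,0,-0.02],[1,0.32,0.7,-0.1,0,0,-0.01],[1,0.31,0.7,-0.09,0,0,-0.02],[1,0.31,0.7,-0.1,0,0,-0.01],[1,0.31,0.71,-0.09,0,0,-0.02],[1,0.31,0.71,-0.1,0,0,-0.01],[1,0.31,0.7,-0.09,0,0,-0.02],[1,0.31,0.71,-0.1,0,0,-0.01],[1,0.31,0.71,-0.09,0,0,-0.02],[1,0.15,0.35,-0.05,0,0,-0.01]]
end [0.5395 0.0071 0.365 ] 0.0009
```

Request:
{"op": "step_arm", "data": {
  "steps": [
    [1, 0, 0, 0, 0, 0, 0],
    [1, 0, 0, 0, 0, 0, 0],
    [1, 0, 0, -0.2, 0, 0, 0],
    [1, 0, 0, -0.67, 0, 0, 0],
    [1, 0, 0, -0.67, 0, 0, 0],
    [1, 0, 0, -0.67, 0, 0, 0],
    [1, 0, 0, -0.67, 0, 0, 0],
    [1, 0, 0, -0.67, 0, 0, 0],
    [1, 0, 0, -0.66, 0, 0, 0],
    [1, 0, 0, -0.47, 0, 0, 0]
  ]
}}

```text
time: 4.2
position: [0.4229, 0.3543, 0.3208]
tool_rot: [0.998, -0.06, 0.0, -0.0]
ft_force: [0.3, -0.5, -0.1]
grip_width: 0.0118
```

Request:
{"op": "step_arm", "data": {
  "steps": [
    [1, 0.17, 0.35, -0.05, 0, 0, -0.01],
    [1, 0.33, 0.7, -0.1, 0, 0, -0.01],
    [1, 0.33, 0.7, -0.09, 0, 0, -0.01],
    [1, 0.33, 0.7, -0.1, 0, 0, -0.01],
    [1, 0.33, 0.7, -0.09, 0, 0, -0.02],
    [1, 0.32, 0.7, -0.1, 0, 0, -0.01],
    [1, 0.32, 0.7, -0.09, 0, 0, -0.02],
    [1, 0.32, 0.7, -0.1, 0, 0, -0.01],
    [1, 0.32, 0.7, -0.09, 0, 0, -0.02],
    [1, 0.32, 0.7, -0.1, 0, 0, -0.01]
  ]
}}

```text
time: 5.2
position: [0.481, 0.179, 0.3415]
tool_rot: [0.999, -0.051, -0.001, 0.0]
ft_force: [-0.6, -0.1, 0.2]
grip_width: 0.0117
```

Request:
{"op": "step_arm", "data": {
  "steps": [
    [1, 0.32, 0.7, -0.09, 0, 0, -0.02],
    [1, 0.32, 0.7, -0.1, 0, 0, -0.01],
    [1, 0.31, 0.7, -0.09, 0, 0, -0.02],
    [1, 0.31, 0.7, -0.1, 0, 0, -0.01],
    [1, 0.31, 0.71, -0.09, 0, 0, -0.02],
    [1, 0.31, 0.71, -0.1, 0, 0, -0.01],
    [1, 0.31, 0.7, -0.09, 0, 0, -0.02],
    [1, 0.31, 0.71, -0.1, 0, 0, -0.01],
    [1, 0.31, 0.71, -0.09, 0, 0, -0.02],
    [1, 0.15, 0.35, -0.05, 0, 0, -0.01]
  ]
}}

```text
time: 6.2
position: [0.5397, 0.0052, 0.3642]
tool_rot: [0.999, -0.041, -0.0, 0.0]
ft_force: [0.0, -0.3, -0.2]
grip_width: 0.0115
```

```bash
python3 - <<'E'
from plan import *
from vp import *
snap("c"); show()
p,R,o=cur()
pts=[(p+R.apply([x,0,.182]),(0,0,255)) for x in(-.006,.006)]
crop("c","side",205,90,345,220,5,"pics/g1.png",1.3)
crop("c","top",195,160,295,280,5,"pics/g2.png",2)
E
```

```text
t 6.3 p [0.5396 0.0058 0.3643] yaw -0.0827 z [-4.e-04 -1.e-04 -1.e+00] F [-0.65  0.61 -0.93] M [0.017 0.026 0.011] w 0.0118 q [-0.196  0.467  1.689 -0.     0.986 -0.114]
```

View pics/g1.png

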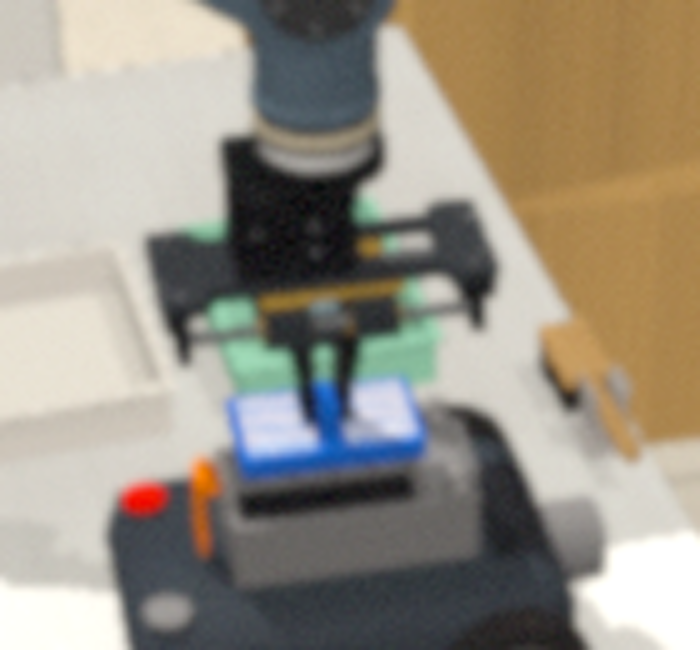

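View pics/g2.png

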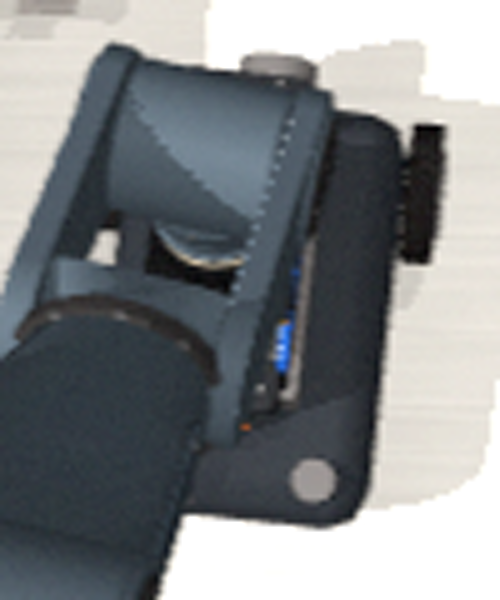

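```bash
python3 - <<'E'
from f2 import *
w=((243,158,298,192),(0,0,2,2))
print(fitfilter("c",w,(.54,.006,-.08),.1863,which=("side",)))
# occlusion-tolerant: also filter fit in image a side vs rectangle? print free z
print(fitfilter("c",w,(.54,.006,-.08),.1863,fz=True,which=("side",)))
E
```

```text
(array([ 0.5419,  0.0039, -0.0732]), np.float64(260.1668395996094))
(array([ 0.5324, -0.0339, -0.0821,  0.2164]), np.float64(251.53707885742188))
```

```bash
sed -i 's/c>.22)/c>THR)/; s/cv2.INTER_CUBIC)>.22/cv2.INTER_CUBIC)>THR/' f2.py; sed -i '1a THR=.22' f2.py; python3 - <<'E'
import f2
from f2 import *
from vp import *
w=((243,158,298,192),(0,0,2,2))
for t in(.08,.12,.16):
    f2.THR=t; r=fitfilter("c",w,(.54,.006,-.08),.1863,which=("side",)); print(t,r)
x,y,yaw=r[0]
P=[]
for pr in FILT:
    c,s=np.cos(yaw),np.sin(yaw); X=pr@np.array([[c,-s,0],[s,c,0],[0,0,1]]).T+[x,y,.1863]
    P+= [(q,(0,0,255)) for q in X]
c,s=np.cos(-.083),np.sin(-.083)
for a,b in((-62,-40),(-62,40),(62,-40),(-57,-35),(57,-35),(-57,35),(57,35)):
    P.append((np.array([.5423+(c*a-s*b)/1000,.0081+(s*a+c*b)/1000,.135]),(0,255,0)))
crop("c","side",235,150,315,215,9,"pics/g3.png",1.2,P)
E
```

```text
0.08 (array([ 0.5423,  0.0041, -0.04  ]), np.float64(411.50421142578125))
0.12 (array([ 0.5422,  0.0046, -0.0481]), np.float64(238.62806701660156))
0.16 (array([ 0.5422,  0.005 , -0.0452]), np.float64(230.60256958007812))
```

View pics/g3.png

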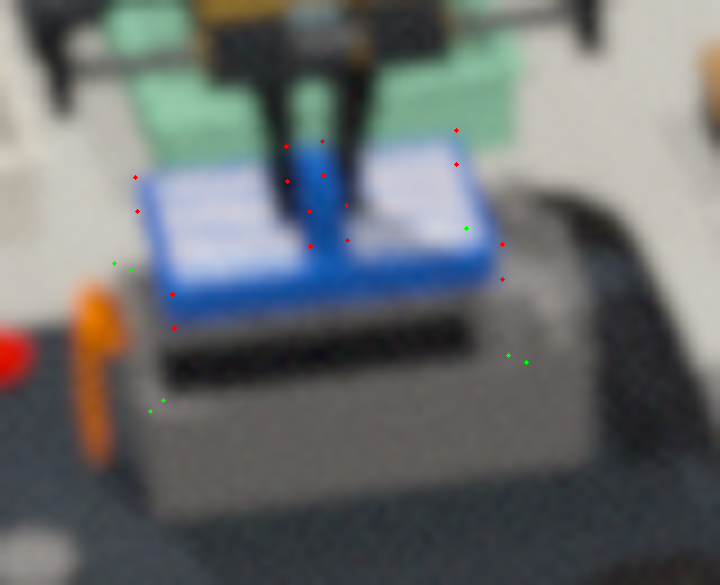

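```bash
python3 - <<'E'
from h import *
from scipy.optimize import least_squares
z=load("c","side")
def solve(pix,loc,zz,p0,free=False):
    pix=np.array(pix,float)/9+[235,150]-.5; loc=np.array(loc)/1000
    def f(p):
        c,s=np.cos(p[2]),np.sin(p[2]); X=loc@np.array([[c,-s,0],[s,c,0],[0,0,1]]).T+[p[0],p[1],zz if not free else p[3]]
        return (proj(z,X)-pix).ravel()
    r=least_squares(f,list(p0)+([zz] if free else [])); return r.x.round(4),r.fun.round(2)
for fr in(0,1):
    print("filter",solve([(143,178),(462,135),(492,243),(172,292),(180,322),(494,275)],[(-54,32,-7),(54,32,-7),(54,-32,-7),(-54,-32,-7),(-54,-32,-21),(54,-32,-21)],.1863,(.54,0,-.08),fr))
E
```

```text
filter (array([ 0.5426,  0.006 , -0.065 ]), array([-0.66, -0.54, -0.33, -0.54,  1.11,  0.21, -0.16, -0.17, -0.84,
        0.34,  0.88,  0.49]))
filter (array([ 0.5535,  0.0493, -0.0692,  0.1521]), array([ 0.08, -0.3 , -0.77, -0.06,  0.41,  0.28,  0.39, -0.37, -0.31,
        0.01,  0.18,  0.43]))
```

```bash
python3 - <<'E'
from plan import *
show()
e=plan([.5395,.0073,.322],-.081,9,1,prof=[1,1,1,.7,.5,.5,.5,.5,.5])
E
```

```text
t 6.3 p [0.5396 0.0058 0.3643] yaw -0.0827 z [-4.e-04 -1.e-04 -1.e+00] F [-0.65  0.61 -0.93] M [0.017 0.026 0.011] w 0.0118 q [-0.196  0.467  1.689 -0.     0.986 -0.114]
[[1,0,-0.01,0.27,0,0,-0],[1,0,-0.01,0.27,0,0,-0],[1,0,-0.01,0.27,0,0,-0],[1,0,-0.01,0.19,0,0,-0],[1,0,0,0.14,0,0,-0],[1,0,-0.01,0.14,0,0,-0],[1,0,0,0.14,0,0,-0],[1,0,-0.01,0.14,0,0,-0.01],[1,-0.01,0,0.13,0,0,-0]]
end [0.5395 0.0073 0.3221] 0.0005
```

Request:
{"op": "step_arm", "data": {
  "steps": [
    [1, 0, -0.03, 0.27, 0, 0, 0],
    [1, 0, 0, 0.27, 0, 0, 0],
    [1, 0, 0, 0.27, 0, 0, 0],
    [1, 0, 0, 0.19, 0, 0, 0],
    [1, 0, 0, 0.14, 0, 0, 0],
    [1, 0, 0, 0.14, 0, 0, 0],
    [1, 0, 0, 0.14, 0, 0, 0],
    [1, 0, 0, 0.14, 0, 0, 0],
    [1, 0, 0, 0.13, 0, 0, 0],
    [1, 0, 0, 0, 0, 0, 0]
  ]
}}

```text
time: 7.3
position: [0.5394, 0.0078, 0.322]
tool_rot: [0.999, -0.04, -0.0, -0.0]
ft_force: [0.5, -0.2, -0.7]
grip_width: 0.0117
```

```bash
python3 - <<'E'
from plan import *
show()
E
```

```text
t 7.3 p [0.5394 0.0078 0.322 ] yaw -0.0807 z [-9.e-04  2.e-04 -1.e+00] F [ 0.51 -0.17 -0.66] M [-0.017  0.073  0.021] w 0.0117 q [-0.193  0.53   1.727 -0.     0.886 -0.112]
```

Request:
{"op": "step_arm", "data": {
  "steps": [
    [1, 0, 0, 0.12, 0, 0, 0],
    [1, 0, 0, 0.12, 0, 0, 0],
    [1, 0, 0, 0.12, 0, 0, 0],
    [1, 0, 0, 0.12, 0, 0, 0],
    [1, 0, 0, 0.12, 0, 0, 0],
    [1, 0, 0, 0.12, 0, 0, 0],
    [1, 0, 0, 0.08, 0, 0, 0],
    [1, 0, 0, 0.04, 0, 0, 0],
    [1, 0, 0, 0.04, 0, 0, 0],
    [1, 0, 0, 0, 0, 0, 0]
  ]
}}

```text
time: 8.3
position: [0.5395, 0.0079, 0.3004]
tool_rot: [0.999, -0.04, -0.0, -0.0]
ft_force: [-0.1, 0.7, -1.0]
grip_width: 0.012
```

```bash
python3 - <<'E'
from plan import *
show()
E
```

```text
t 8.3 p [0.5395 0.0079 0.3004] yaw -0.0805 z [-1.e-04  0.e+00 -1.e+00] F [-0.11  0.74 -1.04] M [-0.135  0.026  0.021] w 0.012 q [-0.193  0.564  1.743 -0.     0.835 -0.112]
```

Request:
{"op": "step_arm", "data": {
  "steps": [
    [1, 0, 0, 0.04, 0, 0, 0],
    [1, 0, 0, 0, 0, 0, 0],
    [0.2, 0, 0, 0, 0, 0, 0],
    [0.2, 0, 0, 0, 0, 0, 0],
    [0.2, 0, 0, 0, 0, 0, 0],
    [0.2, 0, 0, 0, 0, 0, 0],
    [0.2, 0, 0, -0.4, 0, 0, 0],
    [0.2, 0, 0, -0.8, 0, 0, 0],
    [0.2, 0, 0, -0.8, 0, 0, 0],
    [0.2, 0, 0, -0.8, 0, 0, 0]
  ]
}}

```text
time: 9.3
position: [0.5395, 0.0079, 0.3708]
tool_rot: [0.999, -0.04, 0.0, 0.0]
ft_force: [0.6, -0.3, 0.3]
grip_width: 0.0347
```

```bash
python3 - <<'E'
from plan import *
show()
# cover hover: cover(.4373,-.3075,-.039)
e=plan([.4373,-.3075,.27],-.039,20,0,prof=[.5]+[1]*18+[.5])
E
```

```text
t 9.3 p [0.5395 0.0079 0.3708] yaw -0.0805 z [ 3.e-04 -1.e-04 -1.e+00] F [ 0.56 -0.25  0.28] M [-0.135  0.077 -0.027] w 0.0347 q [-0.193  0.458  1.683 -0.     1.    -0.112]
[[0,-0.08,0.34,0.11,0,0,-0.01],[0,-0.16,0.68,0.21,0,0,-0.02],[0,-0.16,0.68,0.21,0,0,-0.02],[0,-0.17,0.68,0.21,0,0,-0.02],[0,-0.17,0.68,0.21,0,0,-0.01],[0,-0.17,0.68,0.21,0,0,-0.02],[0,-0.17,0.68,0.21,0,0,-0.01],[0,-0.17,0.68,0.21,0,0,-0.02],[0,-0.17,0.67,0.21,0,0,-0.01],[0,-0.17,0.67,0.21,0,0,-0.02]]
[[0,-0.18,0.67,0.21,0,0,-0.01],[0,-0.18,0.68,0.21,0,0,-0.02],[0,-0.18,0.67,0.22,0,0,-0.01],[0,-0.18,0.67,0.21,0,0,-0.02],[0,-0.18,0.67,0.22,0,0,-0.01],[0,-0.18,0.68,0.21,0,0,-0.02],[0,-0.19,0.67,0.22,0,0,-0.01],[0,-0.19,0.67,0.21,0,0,-0.02],[0,-0.18,0.68,0.22,0,0,-0.01],[0,-0.1,0.34,0.1,0,0,-0.01]]
end [ 0.4372 -0.3076  0.2701] 0.0005
```

Request:
{"op": "step_arm", "data": {
  "steps": [
    [0, -0.08, 0.34, 0.11, 0, 0, -0.01],
    [0, -0.16, 0.68, 0.21, 0, 0, -0.02],
    [0, -0.16, 0.68, 0.21, 0, 0, -0.02],
    [0, -0.17, 0.68, 0.21, 0, 0, -0.02],
    [0, -0.17, 0.68, 0.21, 0, 0, -0.01],
    [0, -0.17, 0.68, 0.21, 0, 0, -0.02],
    [0, -0.17, 0.68, 0.21, 0, 0, -0.01],
    [0, -0.17, 0.68, 0.21, 0, 0, -0.02],
    [0, -0.17, 0.67, 0.21, 0, 0, -0.01],
    [0, -0.17, 0.67, 0.21, 0, 0, -0.02]
  ]
}}

```text
time: 10.3
position: [0.4879, -0.1508, 0.3187]
tool_rot: [1.0, -0.029, -0.001, -0.0]
ft_force: [0.2, 0.1, -0.6]
grip_width: 0.0435
```

Request:
{"op": "step_arm", "data": {
  "steps": [
    [0, -0.18, 0.67, 0.21, 0, 0, -0.01],
    [0, -0.18, 0.68, 0.21, 0, 0, -0.02],
    [0, -0.18, 0.67, 0.22, 0, 0, -0.01],
    [0, -0.18, 0.67, 0.21, 0, 0, -0.02],
    [0, -0.18, 0.67, 0.22, 0, 0, -0.01],
    [0, -0.18, 0.68, 0.21, 0, 0, -0.02],
    [0, -0.19, 0.67, 0.22, 0, 0, -0.01],
    [0, -0.19, 0.67, 0.21, 0, 0, -0.02],
    [0, -0.18, 0.68, 0.22, 0, 0, -0.01],
    [0, -0.1, 0.34, 0.1, 0, 0, -0.01]
  ]
}}

```text
time: 11.3
position: [0.4364, -0.309, 0.2679]
tool_rot: [1.0, -0.02, -0.0, -0.0]
ft_force: [0.7, 0.4, 0.3]
grip_width: 0.0434
```

```bash
python3 - <<'E'
from plan import *
from vp import *
snap("d"); show()
p,R,o=cur()
pts=[(p+R.apply([x,y,.182]),(0,0,255)) for x in(-.0218,.0218) for y in (-.0095,.0095)]
crop("d","side",220,200,320,320,5,"pics/h1.png",1.1,pts)
crop("d","top",300,200,400,310,5,"pics/h2.png",1.8,pts)
crop("d","top",222,185,267,250,9,"pics/h3.png",2.5,interp=cv2.INTER_NEAREST)
crop("d","side",235,165,320,215,9,"pics/h4.png",1.5)
E
```

```text
t 11.4 p [ 0.4366 -0.3086  0.2681] yaw -0.0407 z [-6.e-04  6.e-04 -1.e+00] F [-0.37  0.45 -0.04] M [-0.077  0.1   -0.005] w 0.0436 q [-0.824  0.613  1.775 -0.     0.754 -0.784]
```

View pics/h1.png

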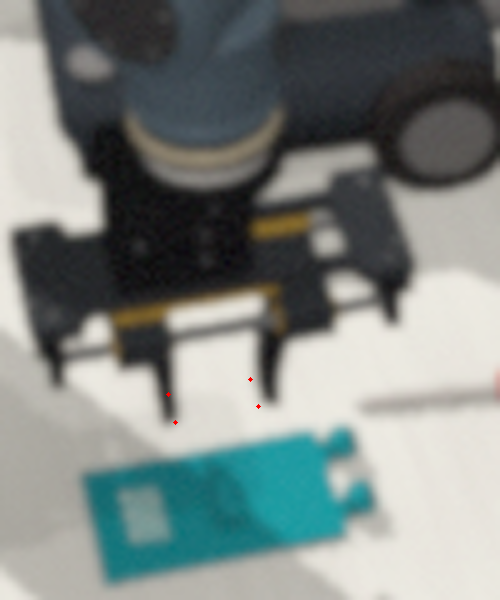

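View pics/h2.png

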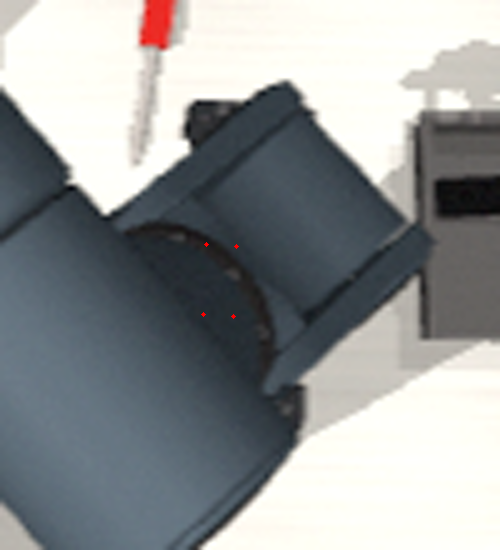

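View pics/h3.png

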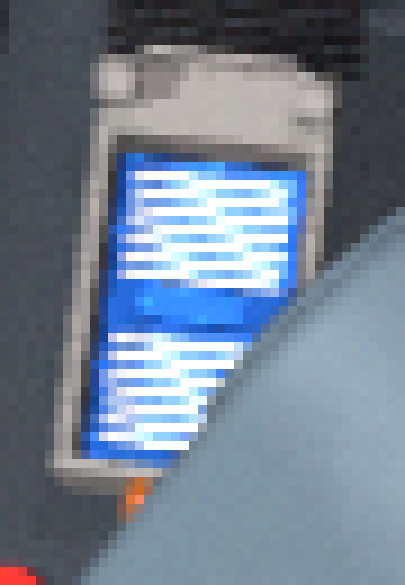

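View pics/h4.png

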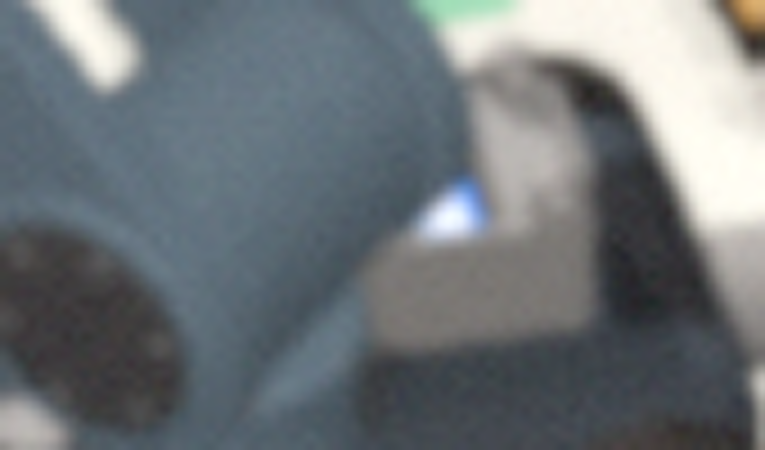

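Request:
{"op": "step_arm", "data": {
  "steps": [
    [0, 0, 0, 0.4, 0, 0, 0],
    [0, 0, 0, 0.7, 0, 0, 0],
    [0, 0, 0, 0.7, 0, 0, 0],
    [0, 0, 0, 0.7, 0, 0, 0],
    [0, 0, 0, 0.5, 0, 0, 0],
    [0, 0, 0, 0.2, 0, 0, 0],
    [0, 0, 0, 0, 0, 0, 0],
    [0, 0, 0, 0, 0, 0, 0],
    [1, 0, 0, 0, 0, 0, 0],
    [1, 0, 0, 0, 0, 0, 0]
  ],
  "squeeze": 20
}}

```text
time: 12.4
position: [0.4374, -0.3076, 0.1891]
tool_rot: [1.0, -0.019, 0.0, 0.0]
ft_force: [1.3, 0.5, -0.4]
grip_width: 0.0343
```

```bash
python3 - <<'E'
from plan import *
show()
E
```

```text
t 12.4 p [ 0.4374 -0.3076  0.1891] yaw -0.0386 z [ 5.e-04 -6.e-04 -1.e+00] F [ 1.26  0.53 -0.43] M [-0.11   0.044 -0.057] w 0.0343 q [-0.822  0.755  1.805  0.     0.581 -0.784]
```

```bash
cat >> plan.py <<'E'
def Rt(psi,th):
    x=np.array([np.cos(th)*np.cos(psi),np.cos(th)*np.sin(psi),-np.sin(th)]); z=-np.array([np.sin(th)*np.cos(psi),np.sin(th)*np.sin(psi),np.cos(th)])
    return Ro.from_matrix(np.stack([x,np.cross(z,x),z],1))
V=np.array([.5395,.0071,0.]); VY=-.081
def v2w(p): c,s=np.cos(VY),np.sin(VY); return V+np.array([[c,-s,0],[s,c,0],[0,0,1]])@np.array(p)/1000
def w2v(p): c,s=np.cos(VY),np.sin(VY); return np.array([[c,s,0],[-s,c,0],[0,0,1]])@(np.array(p)-V)*1000
def planR(goal,G,N,jaw,start=None,prof=None,tol=2):
    p,R,_=cur()
    if start is not None: p,R=start
    rows=[];pp=np.array(p,float);RR=R;goal=np.array(goal,float); w=np.ones(N) if prof is None else np.array(prof,float)
    for k in range(N):
        f=w[k]/w[k:].sum(); d=RR.inv().apply((goal-pp)*f)/.025; r=(RR.inv()*G).as_rotvec()*f/np.radians(8)
        d=np.round(np.clip(d,-1,1),tol)+0.; r=np.round(np.clip(r,-1,1),tol)+0.
        rows.append([jaw]+d.tolist()+r.tolist()); pp=pp+RR.apply(d*.025); RR=RR*Ro.from_rotvec(r*np.radians(8))
    for i in range(0,N,10): print(str([[float(f"{a:g}") if a else 0 for a in r] for r in rows[i:i+10]]).replace(" ",""))
    print("end",pp.round(4),round(float((G.inv()*RR).magnitude()),4)); return pp,RR
E
python3 - <<'E'
from plan import *
p,R,o=cur()
e=planR([p[0],p[1],.385],R,10,1,prof=[.3]+[1]*8+[.7])
off=176.1
def goal(gx,gy,gz,th): return v2w([gx+off*np.sin(th),gy,gz+off*np.cos(th)])
print(goal(4.1,0,153.8,.09))
planR(goal(4.1,0,153.8+35,.09),Rt(VY,.09),20,1,start=e,prof=[.5]+[1]*18+[.5])
E
```

```text
[[1.0,0,0,-0.26,0,0,0],[1.0,0,0,-0.87,0,0,0],[1.0,0,0,-0.87,0,0,0],[1.0,0,0,-0.87,0,0,0],[1.0,0,0,-0.87,0,0,0],[1.0,0,0,-0.87,0,0,0],[1.0,0,0,-0.87,0,0,0],[1.0,0,0,-0.87,0,0,0],[1.0,0,0,-0.87,0,0,0],[1.0,0,0,-0.62,0,0,0]]
end [ 0.4373 -0.3075  0.3851] 0.0
[0.55936228 0.00548763 0.32918728]
[[1.0,0.12,-0.33,0.02,0,-0.02,0.01],[1.0,0.23,-0.67,0.04,0,-0.03,0.02],[1.0,0.23,-0.67,0.04,0,-0.03,0.02],[1.0,0.23,-0.67,0.04,0,-0.03,0.02],[1.0,0.23,-0.67,0.04,0,-0.03,0.02],[1.0,0.22,-0.67,0.04,0,-0.04,0.01],[1.0,0.22,-0.67,0.04,0,-0.03,0.02],[1.0,0.22,-0.67,0.04,0,-0.04,0.01],[1.0,0.22,-0.67,0.04,0,-0.03,0.02],[1.0,0.22,-0.67,0.03,0,-0.04,0.01]]
[[1.0,0.22,-0.67,0.03,0,-0.03,0.02],[1.0,0.22,-0.68,0.03,0,-0.04,0.01],[1.0,0.21,-0.68,0.03,0,-0.03,0.02],[1.0,0.21,-0.68,0.03,0,-0.04,0.01],[1.0,0.21,-0.68,0.03,0,-0.03,0.02],[1.0,0.21,-0.67,0.03,0,-0.04,0.01],[1.0,0.21,-0.68,0.03,0,-0.03,0.02],[1.0,0.21,-0.68,0.03,0.01,-0.04,0.01],[1.0,0.21,-0.67,0.03,0,-0.03,0.02],[1.0,0.11,-0.34,0.01,0.01,-0.02,0]]
end [0.5595 0.0055 0.3643] 0.0007
```

Request:
{"op": "step_arm", "data": {
  "steps": [
    [1, 0, 0, 0, 0, 0, 0],
    [1, 0, 0, 0, 0, 0, 0],
    [1, 0, 0, 0, 0, 0, 0],
    [1, 0, 0, 0, 0, 0, 0],
    [1, 0, 0, -0.26, 0, 0, 0],
    [1, 0, 0, -0.87, 0, 0, 0],
    [1, 0, 0, -0.87, 0, 0, 0],
    [1, 0, 0, -0.87, 0, 0, 0],
    [1, 0, 0, -0.87, 0, 0, 0],
    [1, 0, 0, -0.87, 0, 0, 0]
  ]
}}

```text
time: 13.4
position: [0.437, -0.3074, 0.3051]
tool_rot: [1.0, -0.019, -0.0, -0.0]
ft_force: [0.3, -0.2, -1.5]
grip_width: 0.0117
```

Request:
{"op": "step_arm", "data": {
  "steps": [
    [1, 0, 0, -0.87, 0, 0, 0],
    [1, 0, 0, -0.87, 0, 0, 0],
    [1, 0, 0, -0.87, 0, 0, 0],
    [1, 0, 0, -0.62, 0, 0, 0],
    [1, 0.12, -0.33, 0.02, 0, -0.02, 0.01],
    [1, 0.23, -0.67, 0.04, 0, -0.03, 0.02],
    [1, 0.23, -0.67, 0.04, 0, -0.03, 0.02],
    [1, 0.23, -0.67, 0.04, 0, -0.03, 0.02],
    [1, 0.23, -0.67, 0.04, 0, -0.03, 0.02],
    [1, 0.22, -0.67, 0.04, 0, -0.04, 0.01]
  ]
}}

```text
time: 14.4
position: [0.4726, -0.2155, 0.3778]
tool_rot: [1.0, -0.026, -0.014, -0.001]
ft_force: [1.0, 1.1, -0.8]
grip_width: 0.0115
```

Request:
{"op": "step_arm", "data": {
  "steps": [
    [1, 0.22, -0.67, 0.04, 0, -0.03, 0.02],
    [1, 0.22, -0.67, 0.04, 0, -0.04, 0.01],
    [1, 0.22, -0.67, 0.04, 0, -0.03, 0.02],
    [1, 0.22, -0.67, 0.03, 0, -0.04, 0.01],
    [1, 0.22, -0.67, 0.03, 0, -0.03, 0.02],
    [1, 0.22, -0.68, 0.03, 0, -0.04, 0.01],
    [1, 0.21, -0.68, 0.03, 0, -0.03, 0.02],
    [1, 0.21, -0.68, 0.03, 0, -0.04, 0.01],
    [1, 0.21, -0.68, 0.03, 0, -0.03, 0.02],
    [1, 0.21, -0.67, 0.03, 0, -0.04, 0.01]
  ]
}}

```text
time: 15.4
position: [0.5363, -0.0508, 0.3669]
tool_rot: [0.999, -0.037, -0.038, -0.001]
ft_force: [0.8, -0.3, -1.8]
grip_width: 0.0119
```

```bash
python3 - <<'E'
from plan import *
show()
off=176.1
def goal(gx,gy,gz,th): return v2w([gx+off*np.sin(th),gy,gz+off*np.cos(th)])
planR(goal(4.1,0,153.8+25,.09),Rt(VY,.09),7,1,prof=[1,1,.9,.8,.7,.5,.3])
E
```

```text
t 15.4 p [ 0.5363 -0.0508  0.3669] yaw -0.0735 z [-0.0765  0.0052 -0.9971] F [ 0.76 -0.28 -1.76] M [-0.12  -0.001 -0.059] w 0.0119 q [-0.298  0.474  1.666 -0.02   1.075 -0.214]
[[1.0,0.15,-0.44,0.09,0,-0.02,0.01],[1.0,0.15,-0.45,0.08,0,-0.02,0.01],[1.0,0.14,-0.4,0.08,0,-0.02,0.01],[1.0,0.12,-0.36,0.07,0,-0.01,0.01],[1.0,0.11,-0.31,0.06,0,-0.01,0.01],[1.0,0.07,-0.22,0.04,0,-0.01,0],[1.0,0.05,-0.13,0.02,0.01,0,0]]
end [0.5594 0.0054 0.3542] 0.0009
```

Request:
{"op": "step_arm", "data": {
  "steps": [
    [1, 0.15, -0.44, 0.09, 0, -0.02, 0.01],
    [1, 0.15, -0.45, 0.08, 0, -0.02, 0.01],
    [1, 0.14, -0.4, 0.08, 0, -0.02, 0.01],
    [1, 0.12, -0.36, 0.07, 0, -0.01, 0.01],
    [1, 0.11, -0.31, 0.06, 0, -0.01, 0.01],
    [1, 0.07, -0.22, 0.04, 0, -0.01, 0],
    [1, 0.03, -0.05, 0.02, 0, 0, 0],
    [1, 0, 0, 0, 0, 0, 0],
    [1, 0, 0, 0, 0, 0, 0],
    [1, 0, 0, 0, 0, 0, 0]
  ]
}}

```text
time: 16.4
position: [0.5592, 0.0015, 0.3557]
tool_rot: [0.998, -0.041, -0.043, -0.001]
ft_force: [1.2, -0.0, -0.8]
grip_width: 0.0113
```

```bash
python3 - <<'E'
from plan import *
from vp import *
snap("e"); show()
p,R,o=cur()
print("tcp in vac",w2v(p).round(2), "grip pt", w2v(p+R.apply([0,0,.1761])).round(2))
print("knuckle",w2v(p+R.apply([.070,0,.1761+.004])).round(2),"lip",w2v(p+R.apply([-.072,0,.1761+.013])).round(2))
crop("e","side",225,120,325,215,7,"pics/i1.png",1.3)
crop("e","top",210,170,280,260,7,"pics/i2.png",2)
E
```

```text
t 16.5 p [0.5592 0.0016 0.3556] yaw -0.0811 z [-0.0862  0.0052 -0.9963] F [-0.    0.09  0.15] M [-0.126 -0.041 -0.021] w 0.0118 q [-0.194  0.516  1.623 -0.013  1.088 -0.107]
tcp in vac [ 20.1   -3.88 355.63] grip pt [  4.91  -4.2  180.18]
knuckle [ 74.3   -4.21 170.16] lip [-67.95  -4.21 173.45]
```

View pics/i1.png

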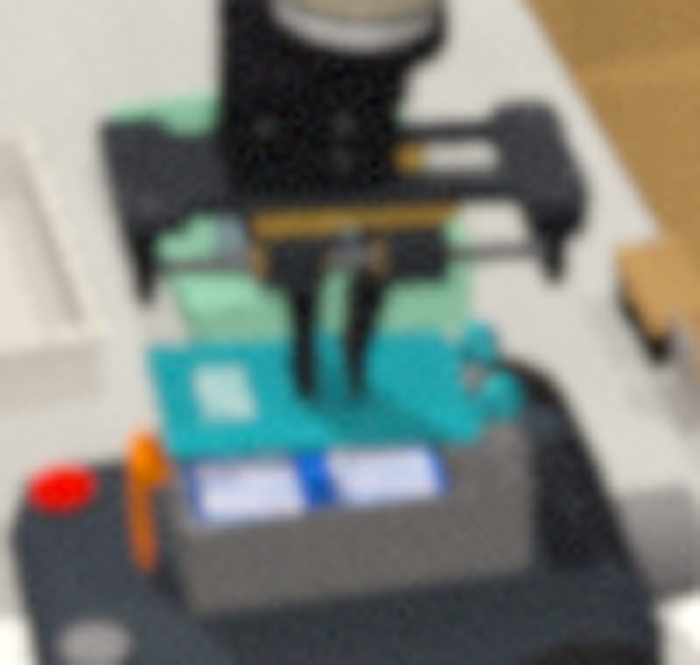

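View pics/i2.png

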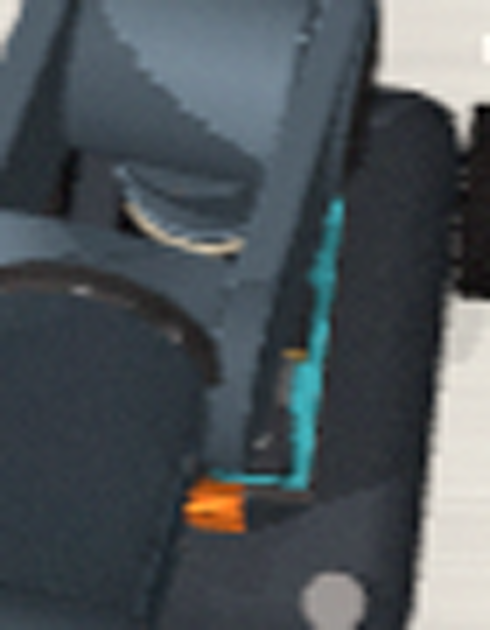

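```bash
cat > cov.py <<'E'
from fit import *
from plan import cur,w2v,V,VY
from scipy.spatial.transform import Rotation as Ro
def rend(z,parts,R,t,win):
    u0,v0,u1,v1=win; m=np.zeros(((v1-v0)*S,(u1-u0)*S),np.uint8)
    for p in parts:
        q=((proj(z,p@R.T+t)-[u0,v0]+.5)*S*16-8).round().astype(np.int32); cv2.fillConvexPoly(m,cv2.convexHull(q),255,cv2.LINE_AA,4)
    return cv2.GaussianBlur(cv2.resize(m,(u1-u0,v1-v0),interpolation=cv2.INTER_AREA).astype(np.float32)/255,(0,0),.6)
def fitcov(tag,n,win,x0,zz,th,freeth=False,dark=60):
    z=load(tag,n); u0,v0,u1,v1=win; f=z["im"][v0:v1,u0:u1].astype(np.float32)
    c=(f[...,2]-f[...,0])/(f.max(-1)+1); a=np.clip((c-.15)/(.8-.15),0,1); wt=(f.max(-1)>dark).astype(np.float32)
    wt=cv2.erode(wt,np.ones((2,2)))
    def cost(p):
        psi=p[2]; t_=p[3] if freeth else th
        x=np.array([np.cos(t_)*np.cos(psi),np.cos(t_)*np.sin(psi),-np.sin(t_)]); zc=np.array([np.sin(t_)*np.cos(psi),np.sin(t_)*np.sin(psi),np.cos(t_)])
        R=np.stack([x,np.cross(zc,x),zc],1)
        return (((rend(z,COVER,R,np.array([p[0],p[1],zz]),win)-a)**2)*wt).sum()
    p0=list(x0)+([th] if freeth else []); d=[.006,.006,.04]+([.03] if freeth else [])
    sx=np.array([p0]+[np.array(p0)+np.eye(len(p0))[i]*d[i] for i in range(len(p0))])
    r=minimize(cost,p0,method="Nelder-Mead",options=dict(initial_simplex=sx,xatol=1e-5,fatol=1e-3,maxiter=500)); return r.x.round(4),round(r.fun,1)
E
python3 - <<'E'
from cov import *
p,R,o=cur(); g=p+R.apply([0,0,.1761]); print("FK grip",g.round(4))
for fr in(0,1):
    r=fitcov("e","side",(240,160,306,192),(g[0]+.003,g[1],-.08),g[2],.087,fr); print(r)
# reference: cover on bench by same method in image a
print(fitcov("a","side",(228,276,304,325),(.44,-.307,-.04),.013,0))
E
```

```text
FK grip [0.544  0.0025 0.1802]
(array([ 0.5478,  0.0028, -0.0491]), np.float64(115.0))
(array([0.5481, 0.0027, 0.0481, 0.1687]), np.float64(107.5))
(array([ 0.4403, -0.3068, -0.0464]), np.float64(229.1))
```

```bash
python3 - <<'E'
from plan import *
p,R,o=cur(); off=.1761
g=w2v(p+R.apply([0,0,off]))
G=Rt(VY,.09)
goal=v2w([3.9,0.4,g[2]])-G.apply([0,0,off])
e=planR(goal,G,5,1,prof=[.5,1,1,1,.5])
goal2=goal-[0,0,.020]
planR(goal2,G,5,1,start=e)
E
```

```text
[[1.0,0,-0.02,0,0,0,0],[1.0,0,-0.04,0,0,-0.01,0],[1.0,-0.01,-0.04,0,0.01,-0.01,0],[1.0,0,-0.05,0,0,0,0],[1.0,0,-0.02,0,0,-0.01,0]]
end [0.5593 0.0059 0.3556] 0.0007
[[1.0,0.01,0,0.16,0,0,0],[1.0,0.01,0,0.16,0,0,0],[1.0,0.02,0,0.16,0,0,0],[1.0,0.01,0,0.16,0,0,0],[1.0,0.02,0,0.16,0,0,0]]
end [0.5593 0.0059 0.3356] 0.0007
```

Request:
{"op": "step_arm", "data": {
  "steps": [
    [1, 0, -0.02, 0, 0, 0, 0],
    [1, 0, -0.04, 0, 0, -0.01, 0],
    [1, -0.01, -0.04, 0, 0, -0.01, 0],
    [1, 0, -0.05, 0, 0, 0, 0],
    [1, 0, -0.02, 0, 0, -0.01, 0],
    [1, 0.01, 0, 0.16, 0, 0, 0],
    [1, 0.01, 0, 0.16, 0, 0, 0],
    [1, 0.02, 0, 0.16, 0, 0, 0],
    [1, 0.01, 0, 0.16, 0, 0, 0],
    [1, 0.02, 0, 0.16, 0, 0, 0]
  ]
}}

```text
time: 17.5
position: [0.5592, 0.0061, 0.3349]
tool_rot: [0.998, -0.04, -0.046, -0.001]
ft_force: [0.6, -0.2, -1.4]
grip_width: 0.0114
```

```bash
python3 - <<'E'
from plan import *
from vp import *
snap("f"); show()
p,R,o=cur()
print("grip pt", w2v(p+R.apply([0,0,.1761])).round(2))
print("knuckle",w2v(p+R.apply([.070,0,.1761+.004])).round(2),"lip",w2v(p+R.apply([-.072,0,.1761+.013])).round(2))
crop("f","side",225,120,325,215,7,"pics/j1.png",1.3)
E
```

```text
t 17.6 p [0.5591 0.0061 0.3347] yaw -0.0807 z [-0.092   0.0059 -0.9957] F [ 0.84 -0.26 -1.22] M [-0.147  0.042  0.043] w 0.0116 q [-0.186  0.546  1.64  -0.013  1.047 -0.099]
grip pt [  3.4    0.31 159.31]
knuckle [ 72.73   0.32 148.88] lip [-69.49   0.27 153.  ]
```

View pics/j1.png

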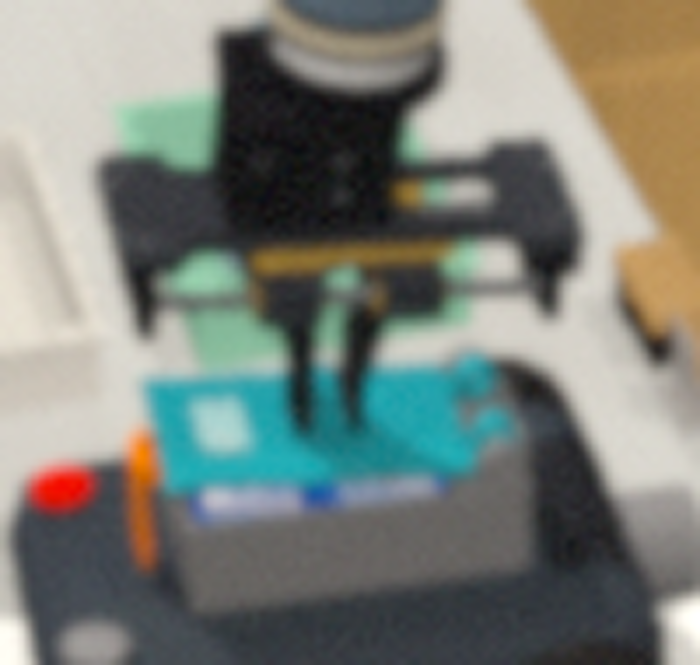

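Request:
{"op": "step_arm", "data": {
  "steps": [
    [1, 0, 0, 0.04, 0, 0, 0],
    [1, 0.01, 0, 0.04, 0, 0, 0],
    [1, 0, 0, 0.04, 0, 0, 0],
    [1, 0, 0, 0.04, 0, 0, 0],
    [1, 0.01, 0, 0.02, 0, 0, 0],
    [1, 0, 0, 0, 0, 0, 0],
    [1, 0, 0, 0, 0, 0, 0],
    [1, 0, 0, 0, 0, 0, 0],
    [1, 0, 0, 0, 0, 0, 0],
    [1, 0, 0, 0, 0, 0, 0]
  ]
}}

```text
time: 18.6
position: [0.5594, 0.0061, 0.331]
tool_rot: [0.998, -0.04, -0.045, -0.001]
ft_force: [0.8, 1.2, 0.1]
grip_width: 0.0116
```

```bash
cat > k.py <<'E'
from plan import *
show()
p,R,o=cur()
print("grip pt", w2v(p+R.apply([0,0,.1761])).round(2))
print("knuckle",w2v(p+R.apply([.070,0,.1761+.004])).round(2),"lip",w2v(p+R.apply([-.072,0,.1761+.013])).round(2))
E
python3 k.py
```

```text
t 18.6 p [0.5594 0.0061 0.331 ] yaw -0.0807 z [-0.0904  0.0056 -0.9959] F [0.82 1.23 0.05] M [-0.1    0.009  0.002] w 0.0116 q [-0.186  0.552  1.642 -0.013  1.038 -0.098]
grip pt [  3.98   0.31 155.58]
knuckle [ 73.33   0.32 145.26] lip [-68.9    0.26 149.15]
```

Request:
{"op": "step_arm", "data": {
  "steps": [
    [1, 0, 0, 0.03, 0, 0, 0],
    [1, 0, 0, 0.03, 0, 0, 0],
    [1, 0, 0, 0, 0, 0, 0],
    [1, 0, 0, 0, 0, 0, 0],
    [1, 0, 0, 0, 0, 0, 0],
    [1, 0, 0, 0, 0, 0, 0],
    [1, 0, 0, 0, 0, 0, 0],
    [1, 0, 0, 0, 0, 0, 0],
    [1, 0, 0, 0, 0, 0, 0],
    [1, 0, 0, 0, 0, 0, 0]
  ]
}}

```text
time: 19.6
position: [0.5595, 0.0061, 0.3296]
tool_rot: [0.998, -0.04, -0.045, -0.001]
ft_force: [2.3, 0.7, 2.2]
grip_width: 0.0119
```

```bash
python3 k.py
```

```text
t 19.6 p [0.5595 0.0061 0.3296] yaw -0.0807 z [-0.0895  0.0054 -0.996 ] F [2.32 0.7  2.2 ] M [-0.069 -0.291  0.026] w 0.0119 q [-0.186  0.554  1.643 -0.013  1.034 -0.098]
grip pt [  4.25   0.26 154.23]
knuckle [ 73.61   0.27 143.97] lip [-68.62   0.21 147.73]
```

Request:
{"op": "step_arm", "data": {
  "steps": [
    [0.5, 0, 0, 0, 0, 0, 0],
    [0.3, 0, 0, 0, 0, 0, 0],
    [0.3, 0, 0, 0, 0, 0, 0],
    [0.3, 0, 0, 0, 0, 0, 0],
    [0.3, 0, 0, -0.2, 0, 0, 0],
    [0.3, 0, 0, -0.6, 0, 0, 0],
    [0.3, 0, 0, -0.9, 0, 0, 0],
    [0.3, 0, 0, -0.9, 0, 0, 0],
    [0.3, 0, 0.5, -0.3, 0, 0.3, 0],
    [0.3, 0, 0.9, 0, 0, 0.3, 0]
  ]
}}

```text
time: 20.6
position: [0.5635, -0.0285, 0.4038]
tool_rot: [0.999, -0.039, -0.001, 0.001]
ft_force: [-1.2, -0.1, -0.5]
grip_width: 0.031
```

```bash
python3 - <<'E'
from plan import *
show()
# pin hover: pin (.6213,-.2765) yaw 2.98 -> jaw yaw 1.41
planR([.6213,-.2765,.27],Rt(2.98-np.pi/2,0),20,0.2,prof=[.6]+[1]*18+[.5])
E
```

```text
t 20.6 p [ 0.5635 -0.0285  0.4038] yaw -0.0782 z [-0.0015 -0.0019 -1.    ] F [-1.22 -0.06 -0.48] M [-0.078  0.024 -0.014] w 0.031 q [-0.248  0.447  1.588 -0.002  1.108 -0.169]
[[0.2,0.1,0.3,0.17,0,0,-0.33],[0.2,0.14,0.51,0.28,0,0,-0.56],[0.2,0.1,0.52,0.28,0,0,-0.56],[0.2,0.06,0.53,0.28,0,0,-0.56],[0.2,0.01,0.53,0.28,0,0,-0.56],[0.2,-0.03,0.53,0.28,0,0,-0.56],[0.2,-0.07,0.53,0.28,0,0,-0.56],[0.2,-0.11,0.52,0.28,0,0,-0.56],[0.2,-0.15,0.51,0.28,0,0,-0.56],[0.2,-0.19,0.5,0.28,0,0,-0.56]]
[[0.2,-0.23,0.48,0.28,0,0,-0.56],[0.2,-0.27,0.46,0.28,0,0,-0.56],[0.2,-0.3,0.44,0.28,0,0,-0.56],[0.2,-0.33,0.42,0.28,0,0,-0.55],[0.2,-0.37,0.39,0.28,0,0,-0.56],[0.2,-0.39,0.36,0.28,0,0,-0.55],[0.2,-0.42,0.33,0.29,0,0,-0.56],[0.2,-0.45,0.29,0.28,0,0.01,-0.55],[0.2,-0.47,0.26,0.29,0,0,-0.56],[0.2,-0.24,0.12,0.14,-0.01,0.01,-0.27]]
end [ 0.6214 -0.2765  0.2699] 0.0009
```

Request:
{"op": "step_arm", "data": {
  "steps": [
    [0.2, 0.1, 0.3, 0.17, 0, 0, -0.33],
    [0.2, 0.14, 0.51, 0.28, 0, 0, -0.56],
    [0.2, 0.1, 0.52, 0.28, 0, 0, -0.56],
    [0.2, 0.06, 0.53, 0.28, 0, 0, -0.56],
    [0.2, 0.01, 0.53, 0.28, 0, 0, -0.56],
    [0.2, -0.03, 0.53, 0.28, 0, 0, -0.56],
    [0.2, -0.07, 0.53, 0.28, 0, 0, -0.56],
    [0.2, -0.11, 0.52, 0.28, 0, 0, -0.56],
    [0.2, -0.15, 0.51, 0.28, 0, 0, -0.56],
    [0.2, -0.19, 0.5, 0.28, 0, 0, -0.56]
  ]
}}

```text
time: 21.6
position: [0.5915, -0.154, 0.3344]
tool_rot: [0.944, 0.33, -0.004, -0.001]
ft_force: [0.3, 0.5, -0.7]
grip_width: 0.0348
```

Request:
{"op": "step_arm", "data": {
  "steps": [
    [0.2, -0.23, 0.48, 0.28, 0, 0, -0.56],
    [0.2, -0.27, 0.46, 0.28, 0, 0, -0.56],
    [0.2, -0.3, 0.44, 0.28, 0, 0, -0.56],
    [0.2, -0.33, 0.42, 0.28, 0, 0, -0.55],
    [0.2, -0.37, 0.39, 0.28, 0, 0, -0.56],
    [0.2, -0.39, 0.36, 0.28, 0, 0, -0.55],
    [0.2, -0.42, 0.33, 0.29, 0, 0, -0.56],
    [0.2, -0.45, 0.29, 0.28, 0, 0, -0.55],
    [0.2, -0.47, 0.26, 0.29, 0, 0, -0.56],
    [0.2, -0.24, 0.12, 0.14, 0, 0, -0.27]
  ]
}}

```text
time: 22.6
position: [0.6196, -0.2783, 0.2668]
tool_rot: [0.762, 0.647, -0.003, -0.002]
ft_force: [0.3, -0.2, 0.7]
grip_width: 0.0345
```

```bash
python3 - <<'E'
from plan import *
from vp import *
snap("g"); show()
p,R,o=cur()
h=o["grip_width"]/2
pts=[(p+R.apply([x,y,.182]),(0,0,255)) for x in(-h,h) for y in (-.0095,.0095)]
crop("g","side",270,195,360,300,6,"pics/k1.png",1.1,pts)
crop("g","side",225,155,325,225,7,"pics/k2.png",1.4)
crop("g","top",215,180,275,255,8,"pics/k3.png",2.2)
E
```

```text
t 22.7 p [ 0.6195 -0.2781  0.2668] yaw 1.4053 z [-0.0076 -0.001  -1.    ] F [ 0.8   0.5  -1.05] M [0.031 0.009 0.007] w 0.0349 q [-0.585  0.761  1.389 -0.006  0.997 -1.987]
```

View pics/k1.png

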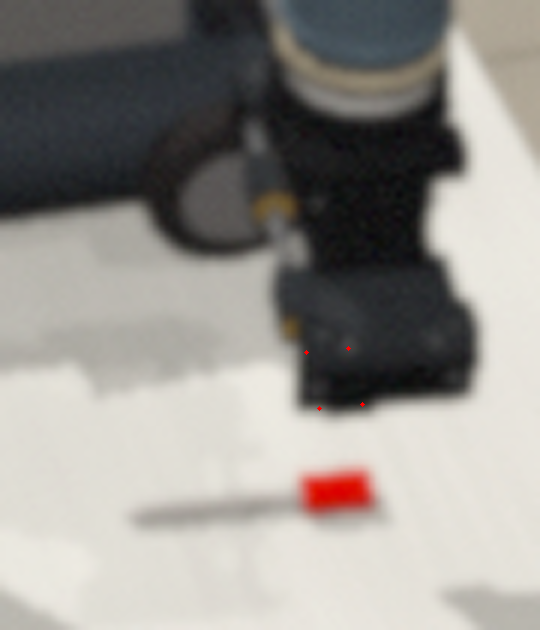

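View pics/k2.png

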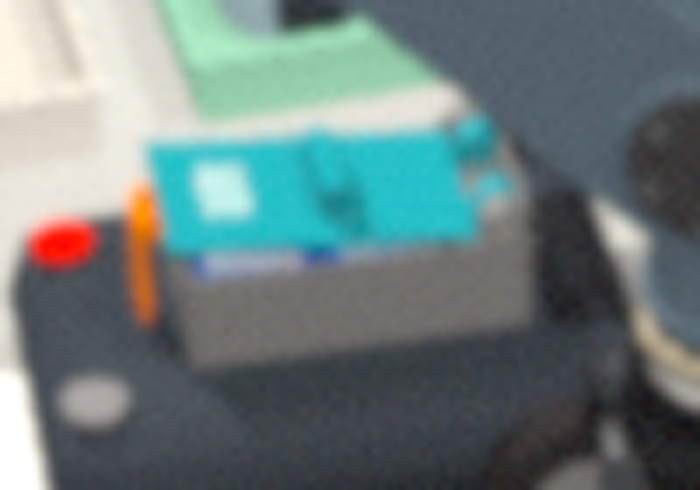

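View pics/k3.png

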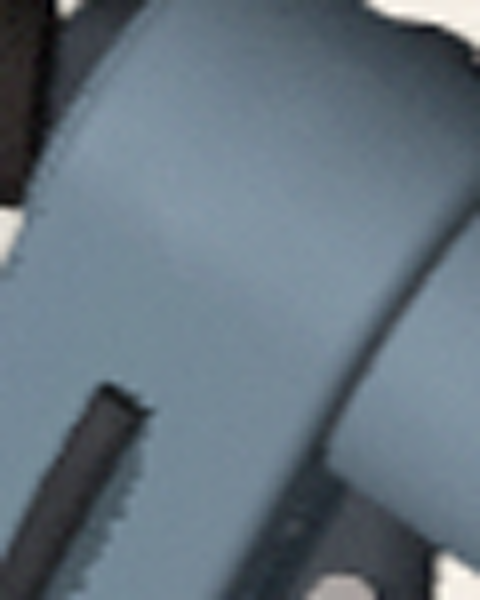

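```bash
python3 - <<'E'
from plan import *
z=load("a","top")
def back(z,uv,h):
    d=np.linalg.inv(z["K"])@[uv[0],uv[1],1]; r=z["R"].T@d; c=-z["R"].T@z["t"]; return c+r*(h-c[2])/r[2]
a=back(z,(331.4-.4,204.6-.4),.010); b=back(z,(327-.4,232.6-.4),.005); print(a,b,np.arctan2(b[1]-a[1],b[0]-a[0]), np.linalg.norm(b-a))
zs=load("a","side")
a=back(zs,(215+412/3.7-.4,160+434/3.7-.4),.005);b=back(zs,(215+287/3.7-.4,160+449/3.7-.4),.005);print(a,b,np.arctan2(b[1]-a[1],b[0]-a[0]), np.linalg.norm(b-a))
planR([.6213,-.2768,.184],Rt(2.98-np.pi/2,0),8,0.2,prof=[.6,1,1,1,1,.7,.4,.2])
E
```

```text
[ 0.61652726 -0.27664986  0.01      ] [ 0.52251754 -0.26333975  0.005     ] 3.0009451926936306 0.09507884824152703
[ 0.62448204 -0.27740986  0.005     ] [ 0.53014956 -0.26540953  0.005     ] 3.015059111372095 0.0950927195590169
[[0.2,0.01,0.01,0.34,-0.01,0,0],[0.2,0.01,0.01,0.56,-0.01,0,-0.01],[0.2,0.01,0.01,0.56,-0.01,0,0],[0.2,0.01,0.01,0.56,-0.01,0,-0.01],[0.2,0.01,0.01,0.56,-0.01,0.01,0],[0.2,0.01,0.01,0.39,0,0,0],[0.2,0.01,0.01,0.23,0,0,-0.01],[0.2,0,0,0.11,0,0.01,0]]
end [ 0.6212 -0.2768  0.1841] 0.0007
```

Request:
{"op": "step_arm", "data": {
  "steps": [
    [0.2, 0.01, 0.01, 0.34, -0.01, 0, 0],
    [0.2, 0.01, 0.01, 0.56, -0.01, 0, -0.01],
    [0.2, 0.01, 0.01, 0.56, -0.01, 0, 0],
    [0.2, 0.01, 0.01, 0.56, -0.01, 0, -0.01],
    [0.2, 0.01, 0.01, 0.56, -0.01, 0.01, 0],
    [0.2, 0.01, 0.01, 0.3, 0, 0, 0],
    [0.2, 0.01, 0.01, 0.1, 0, 0, -0.01],
    [0.2, 0, 0, 0, 0, 0, 0],
    [0.2, 0, 0, 0, 0, 0, 0],
    [0.2, 0, 0, 0, 0, 0, 0]
  ]
}}

```text
time: 23.7
position: [0.6216, -0.2761, 0.1936]
tool_rot: [0.761, 0.648, -0.0, 0.001]
ft_force: [0.4, -1.2, 1.1]
grip_width: 0.0348
```

```bash
python3 - <<'E'
from plan import *
show()
planR([.6213,-.2768,.1845],Rt(2.985-np.pi/2,0),3,0.2)
E
```

```text
t 23.7 p [ 0.6216 -0.2761  0.1936] yaw 1.4107 z [ 0.0013 -0.0018 -1.    ] F [ 0.37 -1.23  1.09] M [-0.033 -0.03   0.003] w 0.0348 q [-5.820e-01  8.610e-01  1.414e+00 -1.000e-03  8.650e-01 -1.992e+00]
[[0.2,-0.01,0,0.12,0,0,-0.01],[0.2,-0.01,0,0.12,0.01,0.01,-0.01],[0.2,-0.01,-0.01,0.12,0,0,-0.01]]
end [ 0.6212 -0.2768  0.1846] 0.0007
```

Request:
{"op": "step_arm", "data": {
  "steps": [
    [0.2, -0.01, 0, 0.12, 0, 0, -0.01],
    [0.2, -0.01, 0, 0.12, 0.01, 0.01, -0.01],
    [0.2, -0.01, -0.01, 0.12, 0, 0, -0.01],
    [0.2, 0, 0, 0, 0, 0, 0],
    [1, 0, 0, 0, 0, 0, 0],
    [1, 0, 0, 0, 0, 0, 0],
    [1, 0, 0, 0, 0, 0, 0],
    [1, 0, 0, 0, 0, 0, 0],
    [1, 0, 0, 0, 0, 0, 0],
    [1, 0, 0, 0, 0, 0, 0]
  ],
  "squeeze": 30
}}

```text
time: 24.7
position: [0.621, -0.2765, 0.1839]
tool_rot: [0.76, 0.65, -0.0, -0.0]
ft_force: [0.1, 1.0, 0.3]
grip_width: 0.0196
```

```bash
python3 - <<'E'
from plan import *
show()
p,R,o=cur()
# pin axis is at tcp-(z): p.z-.005 below => offset
off=p[2]-.005; print("off",off)
# stage A: lift to 0.36 ; stage B: to the right of the lug: grip centre at vac y = -40 - 15(gap) -99 , rotated
G=Rt(VY,0)
e=planR([p[0],p[1],.30],R,8,1,prof=[.4]+[1]*6+[.6])
# tip at vac y=-40-25 => grip centre y=-65-99=-164
print(v2w([73,-164,144.5]))
goal=v2w([73,-164,144.5+off*1000+15]); 
planR(goal,G,18,1,start=e,prof=[.5]+[1]*16+[.5])
E
```

```text
t 24.7 p [ 0.621  -0.2765  0.1839] yaw 1.415 z [-9.e-04  5.e-04 -1.e+00] F [0.08 1.02 0.26] M [ 0.023 -0.022  0.018] w 0.0196 q [-0.583  0.875  1.415 -0.     0.853 -1.998]
off 0.1789494385687438
[[1.0,0,0,-0.27,0,0,0],[1.0,0,0,-0.66,0,0,0],[1.0,0,0,-0.66,0,0,0],[1.0,0,0,-0.66,0,0,0],[1.0,0,0,-0.66,0,0,0],[1.0,0,0,-0.67,0,0,0],[1.0,0,0,-0.66,0,0,0],[1.0,0,0,-0.4,0,0,0]]
end [ 0.6211 -0.2766  0.2999] 0.0
[ 0.59899118 -0.16226883  0.1445    ]
[[1.0,0.13,-0.05,-0.05,0,0,0.32],[1.0,0.25,-0.1,-0.09,0,0,0.63],[1.0,0.24,-0.13,-0.09,0,0,0.63],[1.0,0.23,-0.15,-0.09,0,0,0.63],[1.0,0.22,-0.17,-0.09,0,0,0.63],[1.0,0.2,-0.19,-0.09,0,0,0.63],[1.0,0.19,-0.2,-0.09,0,0,0.63],[1.0,0.17,-0.22,-0.09,0,0,0.63],[1.0,0.15,-0.23,-0.09,0,0,0.63],[1.0,0.12,-0.24,-0.09,0,0,0.63]]
[[1.0,0.1,-0.25,-0.09,0,0,0.63],[1.0,0.08,-0.26,-0.09,0,0,0.63],[1.0,0.06,-0.27,-0.09,0,0,0.63],[1.0,0.03,-0.27,-0.09,0,0,0.63],[1.0,0.01,-0.27,-0.09,0,0,0.63],[1.0,-0.01,-0.28,-0.09,0,0,0.63],[1.0,-0.04,-0.27,-0.09,0,0,0.63],[1.0,-0.03,-0.14,-0.05,0,0.01,0.31]]
end [ 0.5989 -0.1622  0.3385] 0.0009
```

Request:
{"op": "step_arm", "data": {
  "steps": [
    [1, 0, 0, -0.27, 0, 0, 0],
    [1, 0, 0, -0.66, 0, 0, 0],
    [1, 0, 0, -0.66, 0, 0, 0],
    [1, 0, 0, -0.66, 0, 0, 0],
    [1, 0, 0, -0.66, 0, 0, 0],
    [1, 0, 0, -0.67, 0, 0, 0],
    [1, 0, 0, -0.66, 0, 0, 0],
    [1, 0, 0, -0.4, 0, 0, 0],
    [1, 0.13, -0.05, -0.05, 0, 0, 0.32],
    [1, 0.25, -0.1, -0.09, 0, 0, 0.63]
  ]
}}

```text
time: 25.7
position: [0.6191, -0.267, 0.3042]
tool_rot: [0.802, 0.597, -0.0, -0.0]
ft_force: [0.6, 0.2, -0.2]
grip_width: 0.0194
```

Request:
{"op": "step_arm", "data": {
  "steps": [
    [1, 0.24, -0.13, -0.09, 0, 0, 0.63],
    [1, 0.23, -0.15, -0.09, 0, 0, 0.63],
    [1, 0.22, -0.17, -0.09, 0, 0, 0.63],
    [1, 0.2, -0.19, -0.09, 0, 0, 0.63],
    [1, 0.19, -0.2, -0.09, 0, 0, 0.63],
    [1, 0.17, -0.22, -0.09, 0, 0, 0.63],
    [1, 0.15, -0.23, -0.09, 0, 0, 0.63],
    [1, 0.12, -0.24, -0.09, 0, 0, 0.63],
    [1, 0.1, -0.25, -0.09, 0, 0, 0.63],
    [1, 0.08, -0.26, -0.09, 0, 0, 0.63]
  ]
}}

```text
time: 26.7
position: [0.6058, -0.1991, 0.3261]
tool_rot: [0.98, 0.198, -0.001, -0.001]
ft_force: [0.0, 0.6, 0.0]
grip_width: 0.0193
```

Request:
{"op": "step_arm", "data": {
  "steps": [
    [1, 0.06, -0.27, -0.09, 0, 0, 0.63],
    [1, 0.03, -0.27, -0.09, 0, 0, 0.63],
    [1, 0.01, -0.27, -0.09, 0, 0, 0.63],
    [1, -0.01, -0.28, -0.09, 0, 0, 0.63],
    [1, -0.04, -0.27, -0.09, 0, 0, 0.63],
    [1, -0.03, -0.14, -0.05, 0, 0.01, 0.31],
    [1, 0, 0, 0, 0, 0, 0],
    [1, 0, 0, 0, 0, 0, 0],
    [1, 0, 0, 0, 0, 0, 0],
    [1, 0, 0, 0, 0, 0, 0]
  ]
}}

```text
time: 27.7
position: [0.5989, -0.1625, 0.3383]
tool_rot: [0.999, -0.04, 0.0, -0.0]
ft_force: [0.3, 0.8, -0.9]
grip_width: 0.0193
```

```bash
cat > pn.py <<'E'
from plan import *
OFF=.1789
def st():
    show(); p,R,o=cur(); print("grip",w2v(p+R.apply([0,0,OFF])).round(2),"tip",w2v(p+R.apply([0,-.099,OFF])).round(2),"Fvac",(w2v(V+o["ft_force"])/1000).round(2))
if __name__=="__main__": st()
E
python3 - <<'E'
from pn import *
from vp import *
snap("h"); st()
p,R,o=cur()
tip=p+R.apply([0,-.099,OFF]); sh=p+R.apply([0,-.017,OFF])
pts=[(tip,(0,0,255)),(sh,(0,0,255))]
for y in(-40,-28,28,40): pts.append((v2w([73,y,144.5]),(0,255,0)))
for n in("side","top"): print(n,proj(load("h",n),np.array([q for q,_ in pts])).round(1).tolist())
crop("h","side",240,150,350,250,7,"pics/l1.png",1.3)
crop("h","top",215,170,325,250,7,"pics/l2.png",2.2)
E
```

```text
t 27.8 p [ 0.5989 -0.1625  0.3383] yaw -0.0805 z [ 1.e-04  6.e-04 -1.e+00] F [ 0.62 -0.29  0.46] M [-0.078  0.04   0.051] w 0.0192 q [-4.450e-01  6.000e-01  1.506e+00  1.000e-03  1.036e+00 -3.650e-01]
grip [  72.96 -164.08  159.43] tip [ 72.92 -65.08 159.49] Fvac [ 0.64 -0.24  0.46]
side [[297.8, 188.4], [304.3, 206.6], [295.9, 187.2], [295.1, 184.7], [291.1, 173.4], [290.3, 171.1]]
top [[266.4, 194.6], [293.1, 197.5], [258.3, 194.8], [254.4, 194.4], [236.4, 192.4], [232.5, 192.0]]
```

View pics/l1.png

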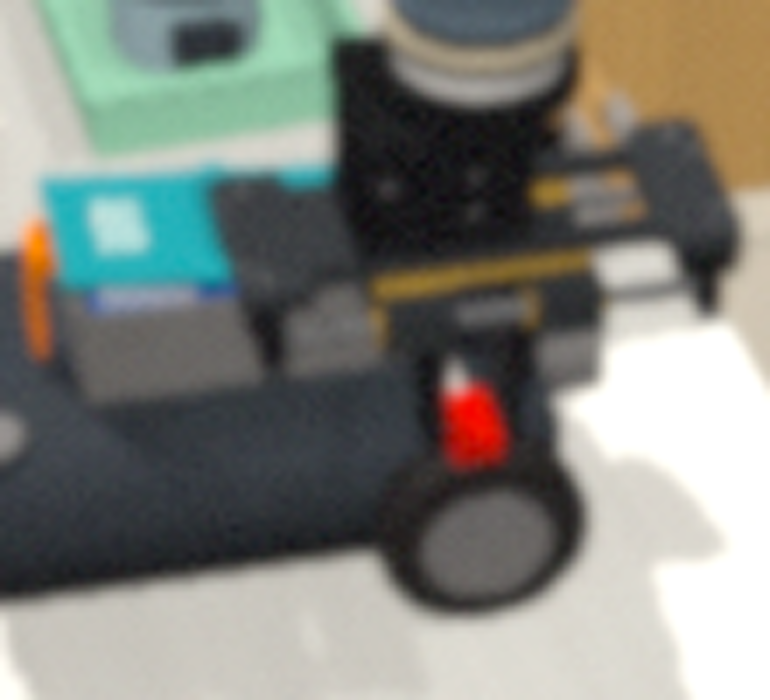

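View pics/l2.png

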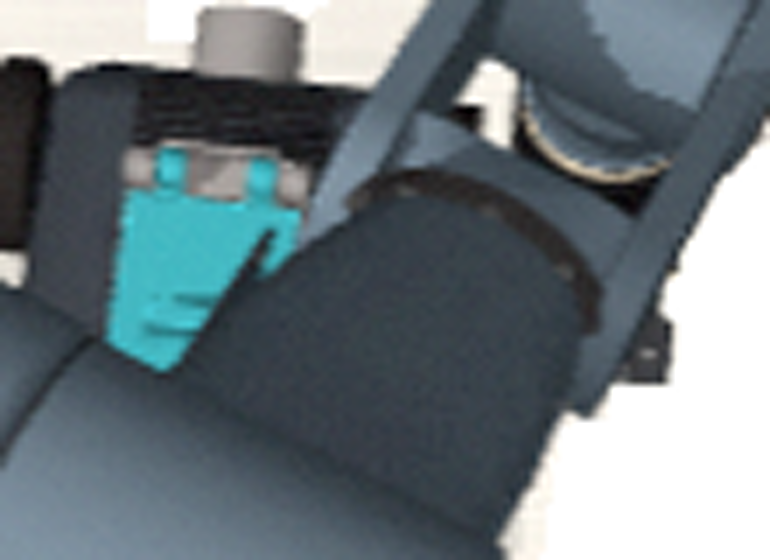

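Request:
{"op": "step_arm", "data": {
  "steps": [
    [1, 0, 0, 0.1, 0, 0, 0],
    [1, 0, 0, 0.15, 0, 0, 0],
    [1, 0, -0.1, 0.15, 0, 0, 0],
    [1, 0, -0.15, 0.14, 0, 0, 0],
    [1, 0, -0.2, 0.06, 0, 0, 0],
    [1, 0, -0.15, 0, 0, 0, 0],
    [1, 0, -0.08, 0, 0, 0, 0],
    [1, 0, 0, 0, 0, 0, 0],
    [1, 0, 0, 0, 0, 0, 0],
    [1, 0, 0, 0, 0, 0, 0]
  ]
}}

```text
time: 28.8
position: [0.6004, -0.1454, 0.3236]
tool_rot: [0.999, -0.04, 0.0, -0.0]
ft_force: [1.2, -1.0, -0.2]
grip_width: 0.0197
```

```bash
python3 pn.py; python3 - <<'E'
from pn import *
from vp import *
snap("i")
crop("i","top",215,170,325,250,7,"pics/m2.png",2.2)
crop("i","side",255,150,345,240,8,"pics/m1.png",1.4)
E
```

```text
t 28.8 p [ 0.6004 -0.1454  0.3236] yaw -0.0806 z [ 7.e-04  3.e-04 -1.e+00] F [ 1.15 -0.99 -0.21] M [-0.104  0.062  0.064] w 0.0197 q [-4.180e-01  6.150e-01  1.526e+00  1.000e-03  1.000e+00 -3.380e-01]
grip [  73.13 -147.01  144.73] tip [ 73.09 -48.01 144.77] Fvac [ 1.23 -0.89 -0.21]
```

View pics/m1.png

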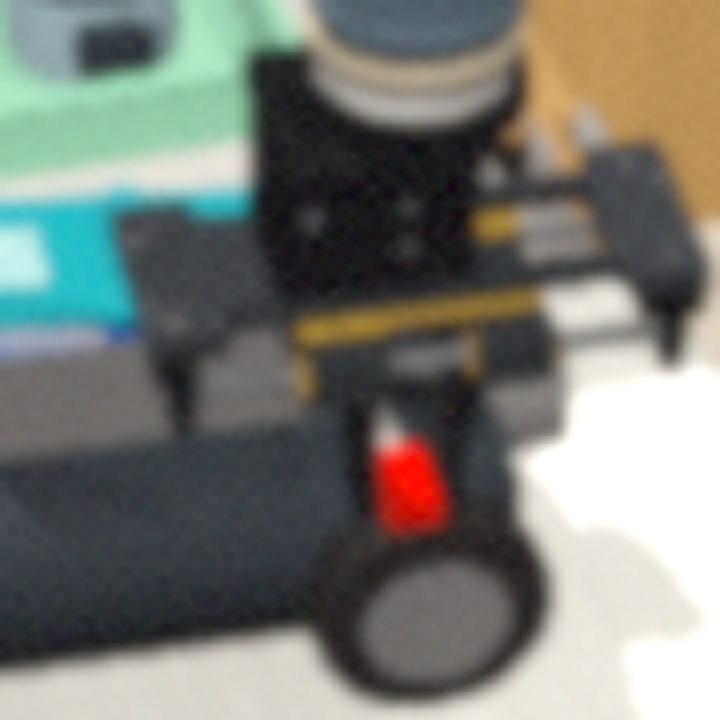

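View pics/m2.png

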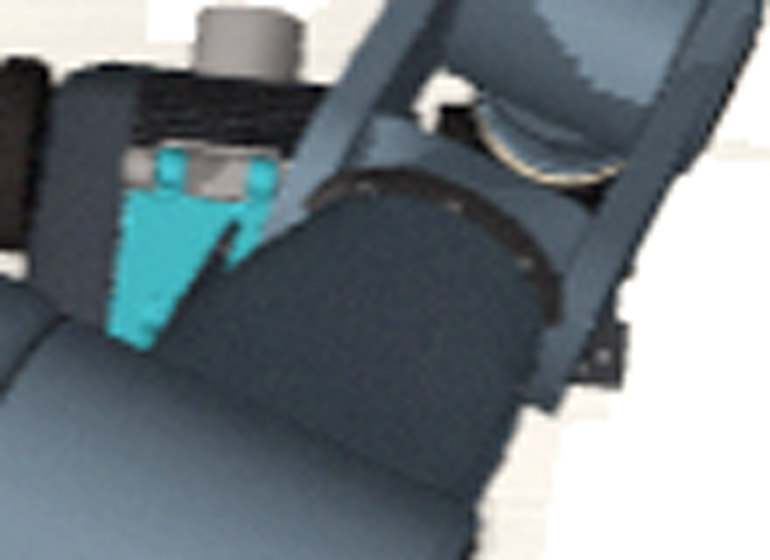

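Request:
{"op": "step_arm", "data": {
  "steps": [
    [1, 0, -0.08, 0, 0, 0, 0],
    [1, 0, -0.08, 0, 0, 0, 0],
    [1, 0, -0.08, 0, 0, 0, 0],
    [1, 0, -0.06, 0, 0, 0, 0],
    [1, 0, -0.06, 0, 0, 0, 0],
    [1, 0, -0.06, 0, 0, 0, 0],
    [1, 0, -0.06, 0, 0, 0, 0],
    [1, 0, 0, 0, 0, 0, 0],
    [1, 0, 0, 0, 0, 0, 0],
    [1, 0, 0, 0, 0, 0, 0]
  ]
}}

```text
time: 29.9
position: [0.6013, -0.1333, 0.3235]
tool_rot: [0.999, -0.04, 0.0, -0.0]
ft_force: [0.5, 0.3, 0.4]
grip_width: 0.0194
```

```bash
python3 pn.py
```

```text
t 29.9 p [ 0.6013 -0.1333  0.3235] yaw -0.0805 z [ 3.e-04  5.e-04 -1.e+00] F [0.48 0.32 0.44] M [-0.114  0.028 -0.025] w 0.0194 q [-4.00e-01  6.13e-01  1.53e+00  1.00e-03  9.98e-01 -3.19e-01]
grip [  72.99 -134.89  144.56] tip [ 72.94 -35.89 144.61] Fvac [0.45 0.36 0.44]
```

Request:
{"op": "step_arm", "data": {
  "steps": [
    [1, 0, -0.06, 0, 0, 0, 0],
    [1, 0, -0.06, 0, 0, 0, 0],
    [1, 0, -0.06, 0, 0, 0, 0],
    [1, 0, -0.06, 0, 0, 0, 0],
    [1, 0, -0.06, 0, 0, 0, 0],
    [1, 0, -0.06, 0, 0, 0, 0],
    [1, 0, 0, 0, 0, 0, 0],
    [1, 0, 0, 0, 0, 0, 0],
    [1, 0, 0, 0, 0, 0, 0],
    [1, 0, 0, 0, 0, 0, 0]
  ]
}}

```text
time: 30.9
position: [0.602, -0.1244, 0.3235]
tool_rot: [0.999, -0.04, 0.0, -0.0]
ft_force: [0.0, 0.5, -0.6]
grip_width: 0.0198
```

```bash
python3 pn.py
```

```text
t 30.9 p [ 0.602  -0.1244  0.3235] yaw -0.0806 z [ 4.e-04  5.e-04 -1.e+00] F [ 0.02  0.5  -0.57] M [-0.056  0.033 -0.01 ] w 0.0198 q [-3.850e-01  6.120e-01  1.533e+00  1.000e-03  9.960e-01 -3.050e-01]
grip [  72.99 -125.92  144.58] tip [ 72.95 -26.92 144.64] Fvac [-0.02  0.5  -0.57]
```

Request:
{"op": "step_arm", "data": {
  "steps": [
    [1, 0, -0.06, 0, 0, 0, 0],
    [1, 0, -0.06, 0, 0, 0, 0],
    [1, 0, -0.06, 0, 0, 0, 0],
    [1, 0, -0.06, 0, 0, 0, 0],
    [1, 0, -0.06, 0, 0, 0, 0],
    [1, 0, -0.06, 0, 0, 0, 0],
    [1, 0, 0, 0, 0, 0, 0],
    [1, 0, 0, 0, 0, 0, 0],
    [1, 0, 0, 0, 0, 0, 0],
    [1, 0, 0, 0, 0, 0, 0]
  ]
}}

```text
time: 31.9
position: [0.6027, -0.1154, 0.3234]
tool_rot: [0.999, -0.04, 0.0, -0.0]
ft_force: [0.5, 0.0, -0.3]
grip_width: 0.0193
```

```bash
python3 pn.py
```

```text
t 31.9 p [ 0.6027 -0.1154  0.3234] yaw -0.0806 z [ 2.e-04  6.e-04 -1.e+00] F [ 0.53  0.03 -0.32] M [-0.046  0.065 -0.063] w 0.0193 q [-3.710e-01  6.110e-01  1.536e+00  1.000e-03  9.940e-01 -2.910e-01]
grip [  72.94 -116.88  144.54] tip [ 72.9  -17.88 144.6 ] Fvac [ 0.53  0.08 -0.32]
```

Well aligned so far, with no contact forces. I'll keep going at a similar pace.

Request:
{"op": "step_arm", "data": {
  "steps": [
    [1, 0, -0.06, 0, 0, 0, 0],
    [1, 0, -0.06, 0, 0, 0, 0],
    [1, 0, -0.06, 0, 0, 0, 0],
    [1, 0, -0.06, 0, 0, 0, 0],
    [1, 0, -0.06, 0, 0, 0, 0],
    [1, 0, -0.06, 0, 0, 0, 0],
    [1, 0, -0.06, 0, 0, 0, 0],
    [1, 0, -0.06, 0, 0, 0, 0],
    [1, 0, 0, 0, 0, 0, 0],
    [1, 0, 0, 0, 0, 0, 0]
  ]
}}

```text
time: 32.9
position: [0.6037, -0.1034, 0.3235]
tool_rot: [0.999, -0.04, 0.0, -0.0]
ft_force: [-0.9, -1.0, 0.5]
grip_width: 0.0195
```

```bash
python3 pn.py
```

```text
t 32.9 p [ 0.6037 -0.1034  0.3235] yaw -0.0804 z [ 3.e-04  5.e-04 -1.e+00] F [-0.93 -0.97  0.53] M [-0.071  0.02   0.018] w 0.0195 q [-3.520e-01  6.100e-01  1.539e+00  1.000e-03  9.930e-01 -2.720e-01]
grip [  72.97 -104.8   144.56] tip [ 72.9   -5.8  144.62] Fvac [-0.84 -1.04  0.53]
```

Request:
{"op": "step_arm", "data": {
  "steps": [
    [1, 0, -0.08, 0, 0, 0, 0],
    [1, 0, -0.08, 0, 0, 0, 0],
    [1, 0, -0.08, 0, 0, 0, 0],
    [1, 0, -0.08, 0, 0, 0, 0],
    [1, 0, -0.08, 0, 0, 0, 0],
    [1, 0, -0.08, 0, 0, 0, 0],
    [1, 0, -0.08, 0, 0, 0, 0],
    [1, 0, -0.08, 0, 0, 0, 0],
    [1, 0, 0, 0, 0, 0, 0],
    [1, 0, 0, 0, 0, 0, 0]
  ]
}}

```text
time: 33.9
position: [0.605, -0.0874, 0.3235]
tool_rot: [0.999, -0.04, 0.0, -0.0]
ft_force: [-0.5, 0.6, 0.1]
grip_width: 0.0197
```

```bash
python3 pn.py
```

```text
t 33.9 p [ 0.605  -0.0874  0.3235] yaw -0.0804 z [ 3.e-04  5.e-04 -1.e+00] F [-0.48  0.57  0.14] M [-0.026  0.098  0.003] w 0.0197 q [-3.260e-01  6.080e-01  1.543e+00  1.000e-03  9.910e-01 -2.460e-01]
grip [ 72.95 -88.81 144.6 ] tip [ 72.89  10.19 144.65] Fvac [-0.52  0.53  0.14]
```

```bash
python3 - <<'E'
from pn import *
from vp import *
snap("j")
crop("j","top",215,170,285,230,10,"pics/n2.png",2.2)
crop("j","side",255,145,345,235,8,"pics/n1.png",1.4)
E
```

```text
(no output)
```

View pics/n1.png

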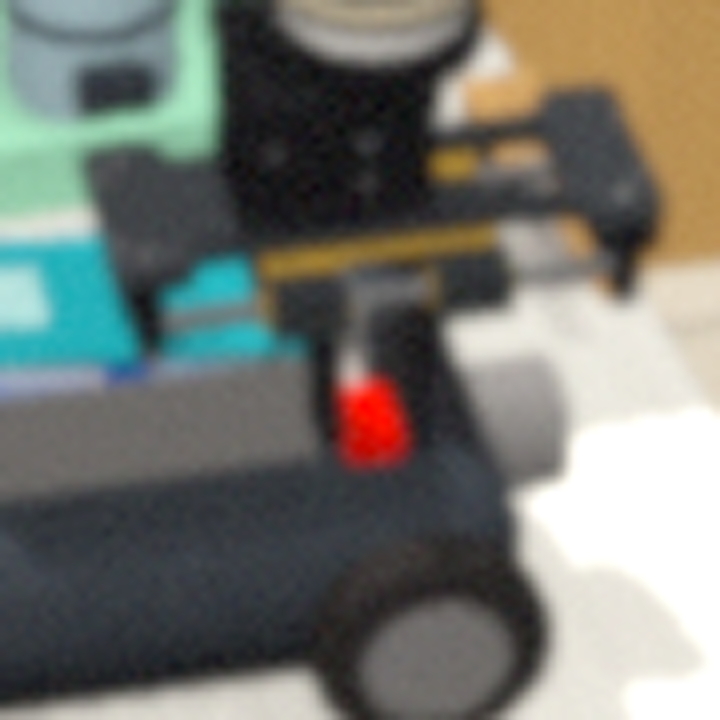

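View pics/n2.png

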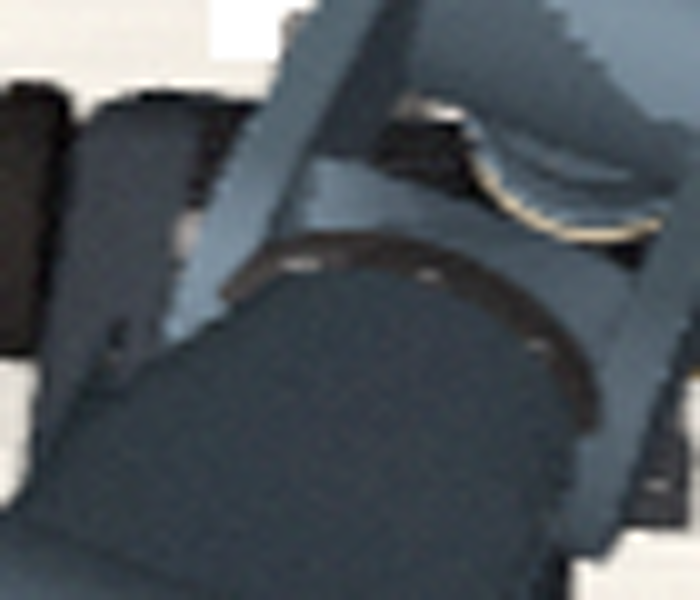

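Request:
{"op": "step_arm", "data": {
  "steps": [
    [1, 0, -0.06, 0, 0, 0, 0],
    [1, 0, -0.06, 0, 0, 0, 0],
    [1, 0, -0.06, 0, 0, 0, 0],
    [1, 0, -0.06, 0, 0, 0, 0],
    [1, 0, -0.06, 0, 0, 0, 0],
    [1, 0, -0.06, 0, 0, 0, 0],
    [1, 0, -0.06, 0, 0, 0, 0],
    [1, 0, -0.06, 0, 0, 0, 0],
    [1, 0, 0, 0, 0, 0, 0],
    [1, 0, 0, 0, 0, 0, 0]
  ]
}}

```text
time: 35.0
position: [0.6059, -0.0755, 0.3235]
tool_rot: [0.999, -0.04, 0.0, -0.0]
ft_force: [-0.2, -0.1, 0.1]
grip_width: 0.0193
```

```bash
python3 pn.py
```

```text
t 35.0 p [ 0.6059 -0.0755  0.3235] yaw -0.0804 z [ 3.e-04  6.e-04 -1.e+00] F [-0.25 -0.09  0.12] M [-0.063  0.093  0.04 ] w 0.0193 q [-3.070e-01  6.070e-01  1.544e+00  1.000e-03  9.900e-01 -2.270e-01]
grip [ 72.94 -76.8  144.57] tip [ 72.88  22.2  144.63] Fvac [-0.24 -0.11  0.12]
```

Request:
{"op": "step_arm", "data": {
  "steps": [
    [1, 0, -0.06, 0, 0, 0, 0],
    [1, 0, -0.06, 0, 0, 0, 0],
    [1, 0, -0.06, 0, 0, 0, 0],
    [1, 0, -0.06, 0, 0, 0, 0],
    [1, 0, -0.06, 0, 0, 0, 0],
    [1, 0, -0.06, 0, 0, 0, 0],
    [1, 0, -0.06, 0, 0, 0, 0],
    [1, 0, -0.06, 0, 0, 0, 0],
    [1, 0, 0, 0, 0, 0, 0],
    [1, 0, 0, 0, 0, 0, 0]
  ]
}}

```text
time: 36.0
position: [0.6069, -0.0635, 0.3235]
tool_rot: [0.999, -0.04, 0.0, -0.0]
ft_force: [0.7, 0.7, -0.4]
grip_width: 0.0197
```

```bash
python3 pn.py
```

```text
t 36.0 p [ 0.6069 -0.0635  0.3235] yaw -0.0804 z [ 3.e-04  5.e-04 -1.e+00] F [ 0.66  0.67 -0.44] M [-0.03   0.081 -0.009] w 0.0197 q [-2.870e-01  6.070e-01  1.545e+00  1.000e-03  9.890e-01 -2.070e-01]
grip [ 72.92 -64.81 144.59] tip [ 72.86  34.19 144.64] Fvac [ 0.61  0.72 -0.44]
```

Request:
{"op": "step_arm", "data": {
  "steps": [
    [1, 0, -0.06, 0, 0, 0, 0],
    [1, 0, -0.06, 0, 0, 0, 0],
    [1, 0, -0.06, 0, 0, 0, 0],
    [1, 0, -0.04, 0, 0, 0, 0],
    [1, 0, -0.03, 0, 0, 0, 0],
    [1, 0, -0.03, 0, 0, 0, 0],
    [1, 0, 0, 0, 0, 0, 0],
    [1, 0, 0, 0, 0, 0, 0],
    [1, 0, 0, 0, 0, 0, 0],
    [1, 0, 0, 0, 0, 0, 0]
  ]
}}

```text
time: 37.0
position: [0.6075, -0.0566, 0.3235]
tool_rot: [0.999, -0.04, 0.0, -0.0]
ft_force: [0.3, 0.6, -1.2]
grip_width: 0.0196
```

```bash
python3 pn.py
```

```text
t 37.0 p [ 0.6075 -0.0566  0.3235] yaw -0.0806 z [ 3.e-04  6.e-04 -1.e+00] F [ 0.26  0.64 -1.16] M [-0.051  0.053  0.021] w 0.0196 q [-2.760e-01  6.070e-01  1.546e+00  1.000e-03  9.890e-01 -1.960e-01]
grip [ 72.94 -57.87 144.59] tip [ 72.9   41.13 144.65] Fvac [ 0.2   0.66 -1.16]
```

Shoulder is about 1 mm away. I'll push slowly until contact.

Request:
{"op": "step_arm", "data": {
  "steps": [
    [1, 0, -0.03, 0, 0, 0, 0],
    [1, 0, -0.03, 0, 0, 0, 0],
    [1, 0, -0.02, 0, 0, 0, 0],
    [1, 0, -0.02, 0, 0, 0, 0],
    [1, 0, 0, 0, 0, 0, 0],
    [1, 0, 0, 0, 0, 0, 0],
    [1, 0, 0, 0, 0, 0, 0],
    [1, 0, 0, 0, 0, 0, 0],
    [1, 0, 0, 0, 0, 0, 0],
    [1, 0, 0, 0, 0, 0, 0]
  ]
}}

```text
time: 38.0
position: [0.6076, -0.0549, 0.3235]
tool_rot: [0.999, -0.04, 0.0, 0.001]
ft_force: [-0.8, -5.4, -1.4]
grip_width: 0.0195
```

```bash
python3 pn.py
```

```text
t 38.0 p [ 0.6076 -0.0549  0.3235] yaw -0.0803 z [ 1.0e-04 -1.1e-03 -1.0e+00] F [-0.82 -5.43 -1.44] M [-1.024  0.19  -0.013] w 0.0195 q [-2.730e-01  6.070e-01  1.546e+00 -1.000e-03  9.890e-01 -1.920e-01]
grip [ 72.97 -56.44 144.6 ] tip [ 72.9   42.56 144.49] Fvac [-0.37 -5.48 -1.44]
```

Request:
{"op": "step_arm", "data": {
  "steps": [
    [1, 0, -0.02, 0, 0, 0, 0],
    [1, 0, 0, 0, 0, 0, 0],
    [0.3, 0, 0, 0, 0, 0, 0],
    [0.3, 0, 0, 0, 0, 0, 0],
    [0.3, 0, 0, 0, 0, 0, 0],
    [0.3, 0, 0, 0, 0, 0, 0],
    [0.3, 0, 0, -0.3, 0, 0, 0],
    [0.3, 0, 0, -0.8, 0, 0, 0],
    [0.3, 0, 0, -0.9, 0, 0, 0],
    [0.3, 0, 0.8, -0.5, 0, 0, 0]
  ]
}}

```text
time: 39.0
position: [0.6065, -0.0718, 0.3884]
tool_rot: [0.999, -0.039, 0.002, -0.001]
ft_force: [0.7, -1.1, -0.4]
grip_width: 0.0305
```

Request:
{"op": "step_arm", "data": {
  "steps": [
    [1, 0, 0.9, -0.5, 0, 0, 0],
    [1, -0.4, 0.9, 0, 0, 0, 0],
    [1, -0.4, 0.9, 0, 0, 0, 0],
    [1, -0.4, 0.9, 0, 0, 0, 0],
    [1, -0.4, 0.9, 0, 0, 0, 0],
    [1, -0.4, 0.9, 0, 0, 0, 0],
    [1, -0.3, 0.5, 0, 0, 0, 0],
    [1, 0, 0, 0, 0, 0, 0],
    [1, 0, 0, 0, 0, 0, 0],
    [1, 0, 0, 0, 0, 0, 0]
  ]
}}

```text
time: 40.0
position: [0.5373, -0.215, 0.3985]
tool_rot: [0.999, -0.04, 0.0, -0.001]
ft_force: [-0.1, 0.6, 0.0]
grip_width: 0.0002
```

```bash
python3 - <<'E'
from pn import *
from vp import *
snap("k"); show()
crop("k","top",210,170,290,250,8,"pics/o2.png",2.2)
crop("k","side",225,145,325,235,8,"pics/o1.png",1.4)
E
```

```text
t 40.1 p [ 0.5373 -0.215   0.3984] yaw -0.0791 z [ 4.e-04  9.e-04 -1.e+00] F [ 0.05  0.06 -0.21] M [-0.061  0.041 -0.033] w 0.0006 q [-5.740e-01  4.730e-01  1.558e+00  1.000e-03  1.111e+00 -4.950e-01]
```

View pics/o1.png

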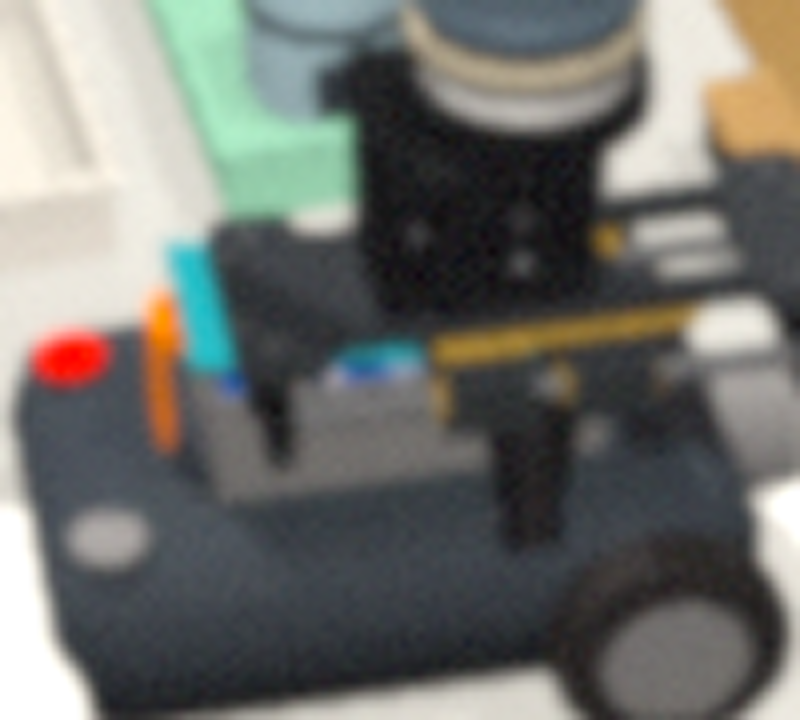

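View pics/o2.png

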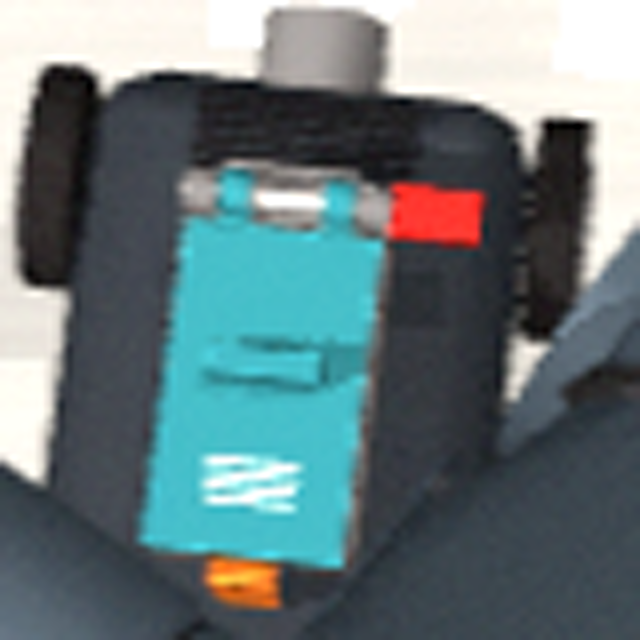

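```bash
python3 - <<'E'
from plan import *
e=planR(v2w([-39,0,182+165]),Rt(VY,0),14,1,prof=[.5]+[1]*11+[.7,.4])
E
```

```text
[[1.0,-0.09,-0.35,0.08,0,0,0],[1.0,-0.17,-0.7,0.16,0,0,0],[1.0,-0.17,-0.7,0.16,0,0,0],[1.0,-0.17,-0.7,0.16,0,0,0],[1.0,-0.17,-0.7,0.17,0,0,0],[1.0,-0.17,-0.71,0.16,0,0,0],[1.0,-0.17,-0.7,0.17,0,0,0],[1.0,-0.17,-0.71,0.16,0,0,0],[1.0,-0.18,-0.7,0.17,0,0,0],[1.0,-0.17,-0.71,0.16,0,0,0]]
[[1.0,-0.18,-0.7,0.17,0,0,0],[1.0,-0.17,-0.71,0.16,0,0,0.01],[1.0,-0.13,-0.49,0.12,0,0,0],[1.0,-0.07,-0.28,0.06,-0.01,0,0]]
end [0.5006 0.0102 0.3471] 0.0008
```

Request:
{"op": "step_arm", "data": {
  "steps": [
    [1, -0.09, -0.35, 0.08, 0, 0, 0],
    [1, -0.17, -0.7, 0.16, 0, 0, 0],
    [1, -0.17, -0.7, 0.16, 0, 0, 0],
    [1, -0.17, -0.7, 0.16, 0, 0, 0],
    [1, -0.17, -0.7, 0.17, 0, 0, 0],
    [1, -0.17, -0.71, 0.16, 0, 0, 0],
    [1, -0.17, -0.7, 0.17, 0, 0, 0],
    [1, -0.17, -0.71, 0.16, 0, 0, 0],
    [1, -0.18, -0.7, 0.17, 0, 0, 0],
    [1, -0.17, -0.71, 0.16, 0, 0, 0]
  ]
}}

```text
time: 41.1
position: [0.5093, -0.0446, 0.3594]
tool_rot: [0.999, -0.04, 0.0, -0.0]
ft_force: [-0.4, 0.1, 0.1]
grip_width: 0.0006
```

Request:
{"op": "step_arm", "data": {
  "steps": [
    [1, -0.18, -0.7, 0.17, 0, 0, 0],
    [1, -0.17, -0.71, 0.16, 0, 0, 0],
    [1, -0.13, -0.49, 0.12, 0, 0, 0],
    [1, -0.07, -0.28, 0.06, 0, 0, 0],
    [1, 0, 0, 0, 0, 0, 0],
    [1, 0, 0, 0, 0, 0, 0],
    [1, 0, 0, 0, 0, 0, 0],
    [1, 0, 0, 0, 0, 0, 0],
    [1, 0, 0, 0, 0, 0, 0],
    [1, 0, 0, 0, 0, 0, 0]
  ]
}}

```text
time: 42.1
position: [0.5005, 0.0089, 0.347]
tool_rot: [0.999, -0.041, 0.0, -0.0]
ft_force: [-0.1, 0.4, 0.2]
grip_width: 0.0001
```

```bash
cat > pr.py <<'E'
from plan import *
show(); p,R,o=cur(); print("tip",w2v(p+R.apply([0,0,.182])).round(2))
E
python3 pr.py; python3 - <<'E'
from vp import *
snap("l")
crop("l","side",225,130,325,225,8,"pics/p1.png",1.4)
E
```

```text
t 42.1 p [0.5005 0.0089 0.347 ] yaw -0.0811 z [ 4.e-04  5.e-04 -1.e+00] F [-0.09  0.39  0.22] M [-0.06   0.062  0.009] w 0.0001 q [-2.060e-01  4.470e-01  1.801e+00  1.000e-03  8.940e-01 -1.250e-01]
tip [-39.    -1.25 165.02]
```

View pics/p1.png

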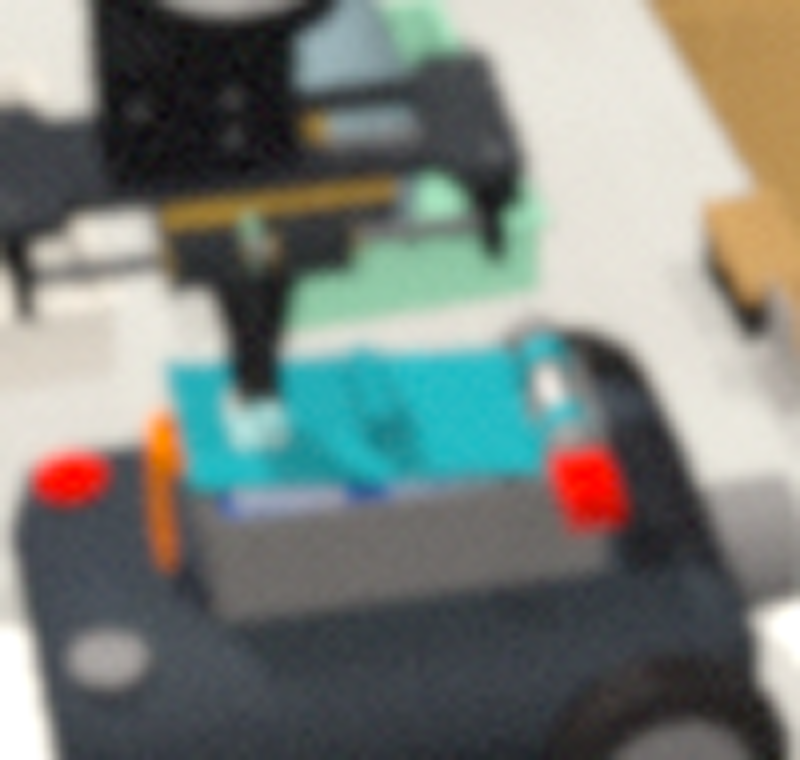

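Request:
{"op": "step_arm", "data": {
  "steps": [
    [1, 0, 0, 0.15, 0, 0, 0],
    [1, 0, -0.04, 0.2, 0, 0, 0],
    [1, 0, 0, 0.15, 0, 0, 0],
    [1, 0, 0, 0.04, 0, 0, 0],
    [1, 0, 0, 0.04, 0, 0, 0],
    [1, 0, 0, 0.04, 0, 0, 0],
    [1, 0, 0, 0.04, 0, 0, 0],
    [1, 0, 0, 0.04, 0, 0, 0],
    [1, 0, 0, 0.04, 0, 0, 0],
    [1, 0, 0, 0.04, 0, 0, 0]
  ]
}}

```text
time: 43.2
position: [0.5007, 0.0103, 0.3295]
tool_rot: [0.999, -0.04, 0.001, -0.0]
ft_force: [-4.2, 0.5, 19.6]
grip_width: 0.0002
```

```bash
python3 pr.py
```

```text
t 43.2 p [0.5007 0.0103 0.3295] yaw -0.0803 z [ 2.2e-03  3.0e-04 -1.0e+00] F [-4.2   0.53 19.57] M [ 0.083  0.71  -0.016] w 0.0002 q [-2.030e-01  4.750e-01  1.816e+00  1.000e-03  8.480e-01 -1.230e-01]
tip [-38.51   0.18 147.49]
```

Request:
{"op": "step_arm", "data": {
  "steps": [
    [1, 0, 0, 0.03, 0, 0, 0],
    [1, 0, 0, 0.03, 0, 0, 0],
    [1, 0, 0, 0, 0, 0, 0],
    [1, 0, 0, 0, 0, 0, 0],
    [1, 0, 0, 0, 0, 0, 0],
    [1, 0, 0, 0, 0, 0, 0],
    [1, 0, 0, 0, 0, 0, 0],
    [1, 0, 0, 0, 0, 0, 0],
    [1, 0, 0, 0, 0, 0, 0],
    [1, 0, 0, 0, 0, 0, 0]
  ]
}}

```text
time: 44.2
position: [0.5005, 0.0103, 0.3259]
tool_rot: [0.999, -0.04, 0.0, -0.0]
ft_force: [0.1, -0.2, -0.6]
grip_width: 0.0005
```

```bash
python3 pr.py; python3 - <<'E'
from vp import *
snap("m")
crop("m","side",225,130,325,225,8,"pics/q1.png",1.4)
E
```

```text
t 44.2 p [0.5005 0.0103 0.3259] yaw -0.0805 z [ 0.e+00  6.e-04 -1.e+00] F [ 0.13 -0.19 -0.6 ] M [-0.085  0.003 -0.004] w 0.0005 q [-2.030e-01  4.810e-01  1.819e+00  1.000e-03  8.410e-01 -1.230e-01]
tip [-3.9140e+01  1.1000e-01  1.4387e+02]
```

View pics/q1.png

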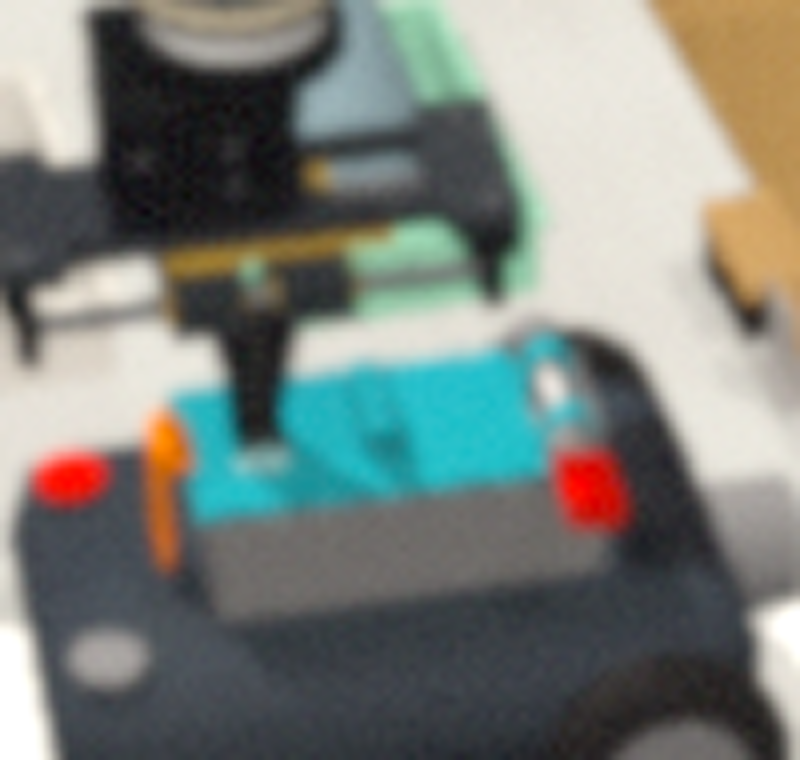

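Request:
{"op": "step_arm", "data": {
  "steps": [
    [1, 0, 0, 0.04, 0, 0, 0],
    [1, 0, 0, 0.04, 0, 0, 0],
    [1, 0, 0, 0.04, 0, 0, 0],
    [1, 0, 0, 0.04, 0, 0, 0],
    [1, 0, 0, 0.02, 0, 0, 0],
    [1, 0, 0, 0, 0, 0, 0],
    [1, 0, 0, 0, 0, 0, 0],
    [1, 0, 0, 0, 0, 0, 0],
    [1, 0, 0, 0, 0, 0, 0],
    [1, 0, 0, 0, 0, 0, 0]
  ]
}}

```text
time: 45.3
position: [0.5004, 0.0103, 0.3226]
tool_rot: [0.999, -0.04, 0.0, -0.0]
ft_force: [-2.2, -0.4, 8.7]
grip_width: 0.0005
```

```bash
python3 pr.py
```

```text
t 45.3 p [0.5004 0.0103 0.3226] yaw -0.0804 z [ 8.e-04  4.e-04 -1.e+00] F [-2.25 -0.35  8.66] M [-0.006  0.461  0.009] w 0.0005 q [-2.030e-01  4.870e-01  1.822e+00  1.000e-03  8.320e-01 -1.230e-01]
tip [-3.910e+01  9.000e-02  1.406e+02]
```

Request:
{"op": "step_arm", "data": {
  "steps": [
    [1, 0, 0, -0.1, 0, 0, 0],
    [1, 0, 0, -0.5, 0, 0, 0],
    [1, 0, 0, -0.9, 0, 0, 0],
    [1, 0, 0, -0.9, 0, 0, 0],
    [1, 0, 0.4, -0.9, 0, 0, 0],
    [1, 0, 0.9, -0.3, 0, 0, 0],
    [1, -0.2, 0.9, 0, 0, 0, 0],
    [1, -0.2, 0.9, 0, 0, 0, 0],
    [1, -0.2, 0.9, 0, 0, 0, 0],
    [1, -0.2, 0.9, 0, 0, 0, 0]
  ]
}}

```text
time: 46.3
position: [0.4703, -0.1111, 0.4113]
tool_rot: [0.999, -0.04, 0.0, -0.0]
ft_force: [0.4, -0.9, -0.1]
grip_width: 0.0005
```

Request:
{"op": "step_arm", "data": {
  "steps": [
    [1, -0.2, 0.9, 0, 0, 0, 0],
    [1, -0.2, 0.9, 0, 0, 0, 0],
    [1, -0.2, 0.9, 0, 0, 0, 0],
    [1, -0.2, 0.9, 0, 0, 0, 0],
    [1, 0, 0.9, 0, 0, 0, 0],
    [1, 0, 0.9, 0, 0, 0, 0],
    [1, 0, 0.5, 0, 0, 0, 0],
    [1, 0, 0, 0, 0, 0, 0],
    [1, 0, 0, 0, 0, 0, 0],
    [1, 0, 0, 0, 0, 0, 0]
  ]
}}

```text
time: 47.3
position: [0.4388, -0.2546, 0.4111]
tool_rot: [0.999, -0.04, -0.0, -0.001]
ft_force: [1.2, -0.2, 0.1]
grip_width: 0.0005
```

```bash
python3 - <<'E'
from plan import *
from vp import *
snap("n"); show()
crop("n","side",225,155,325,245,8,"pics/r1.png",1.4)
crop("n","top",100,140,290,290,4,"pics/r2.png",2)
crop("n","side",0,0,560,420,1.4,"pics/r3.png",1.1)
E
```

```text
t 47.4 p [ 0.4389 -0.2547  0.4113] yaw -0.0793 z [-1.0e-04  1.1e-03 -1.0e+00] F [ 0.26  0.5  -0.96] M [-0.113  0.031  0.021] w 0.0005 q [-7.470e-01  3.610e-01  1.715e+00  1.000e-03  1.066e+00 -6.680e-01]
```

View pics/r1.png

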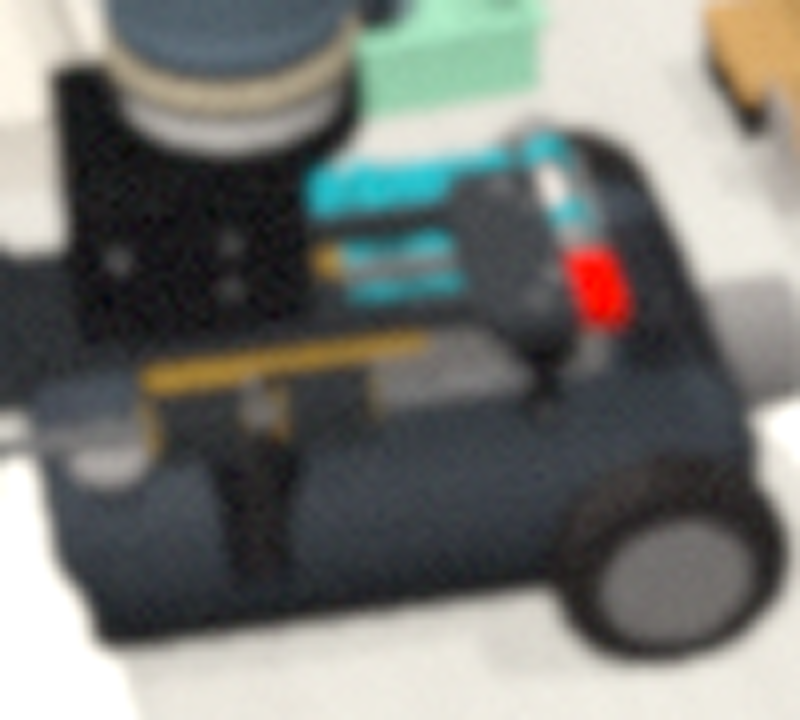

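View pics/r2.png

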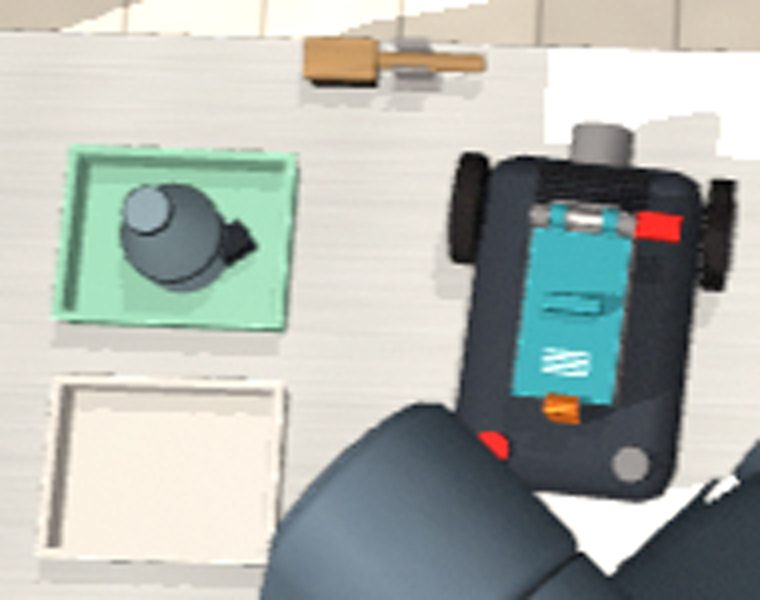

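View pics/r3.png

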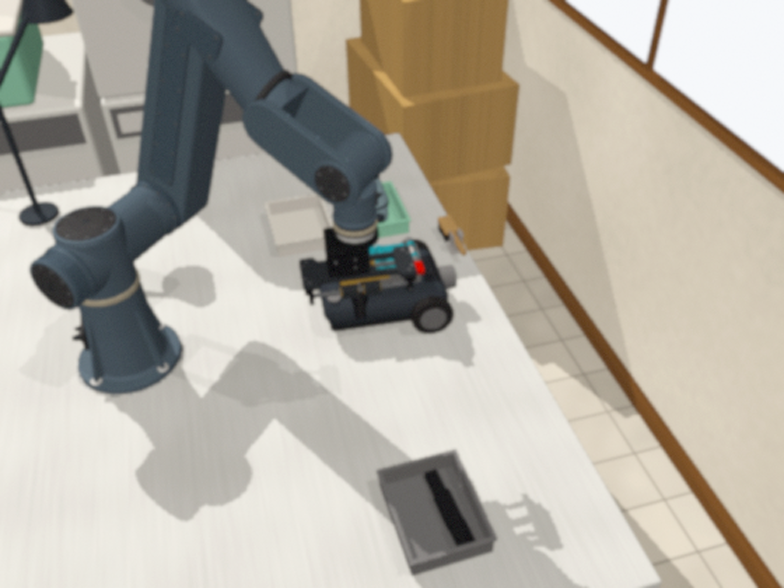

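```bash
python3 - <<'E'
from vp import *
from plan import v2w
crop("n","top",228,182,278,248,9,"pics/s1.png",2)
for n in("k","n"):
    z=load(n,"top"); f=z["im"].astype(float); c=(f[...,0]-f[...,1])/(f.max(-1)+1); m=np.zeros_like(c); m[188:204,255:275]=np.clip(c[188:204,255:275]/.8,0,1)*(c[188:204,255:275]>.2)
    v,u=np.mgrid[0:420,0:560]; print(n,"red centroid",(u*m).sum()/m.sum(),(v*m).sum()/m.sum(),"pred",proj(z,v2w([73,-57,149])))
E
```

```text
k red centroid 264.06313749238586 196.33959639457416 pred [263.78977647 195.07348468]
n red centroid 264.1280650806503 196.17010540920634 pred [263.78977647 195.07348468]
```

View pics/s1.png

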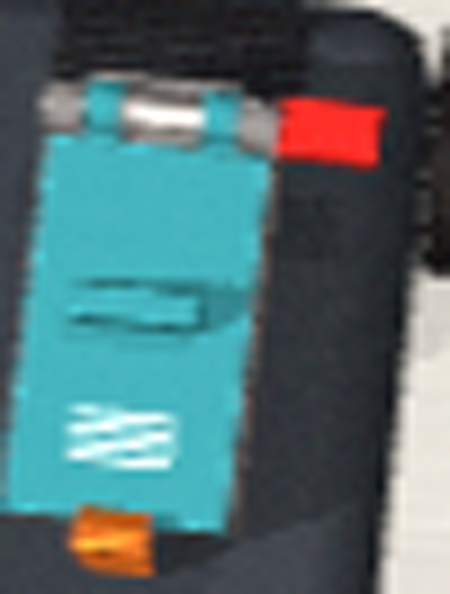

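The top view shows the catch nose over the cover's front edge at about (112,515), the steel pin between the knuckles at (165,115), and the red grip against the outer knuckle at (280,130). That is the finished state, so I'll hand in.

```bash
python3 -c "
from rig import robot
print(robot.hand_in())"
```

```text
the job is handed in; nothing more can be done
None
```

I finished the job in the order asked and handed it in at about 47 s of the 72 s allowed.

- **Prefilter:** It lies flat on the box floor; touchdown came at the expected height with about 1 N.
- **Cover and pin:** The cover was laid ajar with its knuckles between the fixed ones. The pin went in from the right with no noticeable side force. Its grip met the outer knuckle within 1 mm of where I expected, at about 5.4 N, and I then pushed in another 0.5 mm.
- **Catch:** It snapped over when I pressed the cover's front. The last reading before the snap was about 20 N at the thumb area, above the 5–15 N given, and any higher peak was not sampled.

**Last checks:** Pressing again gave 8.7 N with the cover's top at 140.6 mm, against 140 mm when shut. The final top picture shows the catch nose over the cover's edge, the steel pin spanning the knuckles and the grip touching the knuckle. The arm was clear of everything. The cyclone, crevice tool and brush look unmoved in the pictures.

**Disagreements:** The two cameras differed by about 5 mm in x. I used the midpoint, after seeing the fingertips about 2 mm off in the side view. One step left the cover about 4 mm off in y; I corrected that before lowering it.

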